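# Pack a pressed tumbler and close its carton

### The arm

A 6-joint arm with a two-finger parallel gripper is mounted at the origin on the work surface. World frame = base frame: x ahead of the robot, y to its left, z up, the work surface at z = 0. Lengths are in m, angles in degrees, forces in N, time in s.
With the tool pointing down it reaches from about 0.4 to 0.825 m from the base axis. Payload 7 kg.
Tool frame: the origin (TCP) lies between the finger pads; the fingertips stand 14 mm ahead of it and the grasp point (between the pads) lies 5 mm behind it (r.tips_ahead is the distance from the TCP to the fingertips, in m); z points along the fingers, y is the direction in which the jaws open and shut (so a half turn about z gives the same grasp; the last joint's range is limited). The gripper opens to 88 mm and grips with 3 to 60 N. Pads are 19 mm wide; open, the fingers measure 130 mm over their backs; the gripper's body (78 mm by 193 mm) begins 47 mm behind the grasp point.
Start: joints at [92.997, 20.546, 0.682, 0, -70.136, -16.507], TCP at [0.158, 0.656, 0.219] pointing down, gripper open.
Joint ranges: [-176.03, 176.03], [-82.01, 121.73], [-58.28, 71.71], [-173.87, 95.51], [-174.79, -0.11], [-173.66, 173.66]. Speed limits (degrees/s): [136.94, 136.94, 172.46, 180, 180, 180].

### API

Orientations are given as [roll, pitch, yaw] about the fixed x, y, z axes, in that order (R = Rz(yaw) Ry(pitch) Rx(roll)).
In Python, from plant import r gives the robot as it stands.
- The arm moves only by the tool apply_moves, never from a script. Its arguments are lists of equal length, an entry for each row: "slide": the shift along the tool's x, y, z as a fraction of full scale, a list of three; "turn": the turn, a rotation vector about the tool's x, y, z as a fraction of full scale, a list of three; "jaw": the closure, from 0 (fully open) to 1 (shut). In form: {"slide": [[dx, dy, dz], ...], "turn": [[wx, wy, wz], ...], "jaw": [jaw, ...]}. A call has 1 to 8 rows; each row shifts and turns the commanded pose from where the row before left it, along the tool's axes as they then stand; what a row does not reach is not made up. Full scale, the value 1, is 0.1 m for a shift and 1.5 rad for a turn. A row lasts 1/10 s, in which the tool goes at most 50 mm and 8.59 degrees, less where a joint would pass 70% of its speed; a pose out of reach is approached as far as the arm can. A call with a number of a shift or a turn outside -1 to 1 is refused whole. A call with a gripper value outside its range is refused whole. The fingers move at their own pace and stop on an object; "newtons" is the grip in N (left out, the last holds). Time passes only in rows, so rows that do not move let the fingers close. It gives the time, the measured TCP pose, the force and the opening at its end, in the units of the state.
- r.get_state(): the state, without advancing time (a new reading comes with each control period).
- r.capture(name): name is "scene" or "top"; returns a dict with "pixels" (420x560x3 uint8, blue, green, red), "depth" (420x560 float32, m along the optical axis (not along the pixel's ray), 0 where there is no reading), "fx", "fy", "cx", "cy" (pixels), "dist_coeffs" ([k1, k2, p1, p2, k3] as OpenCV has them; the pictures are not rectified), "rvec" (rotation vector, rad) and "tvec" (3), from world to camera coordinates, as OpenCV has them. Camera axes: x right, y down, z forward; pixel columns grow to the right and rows downward; lengths in m; the calibration is good to about 2 mm. A picture is of the moment at which its call begins.
- r.close_job(): hands the job in, once; it reports no verdict.
The state is a dict: "time_s": time; "joints": joint angles; "qd": joint speeds; "joint_torque": joint torques, N m; "tcp_pos": TCP position; "eef_rot": TCP orientation; "contact_force": force on the tool from outside, world axes, zero at the start; "moment": the same for the moment, N m; "gripper_width": finger opening in m.
Only numpy, scipy, OpenCV 4.12 (cv2) and the standard library are available. Lean on these libraries where they do the work, as an engineer would, in place of code of your own. Each camera call takes 0.05 s, during which the arm holds its last target.

### The job

Draw the tumbler out of the press by its bare end, set it down in the wooden V rest and let go of it, then take it again by the middle and lay it in the cut-outs of the white carton. Close the carton: fold both short end flaps down first, then both long side flaps on top of them, pressing gently so as not to crush the board, until all four lie flat. Leave the mug, the tape roll and the scraper where they are.

Things in the scene. Friction and masses are not known exactly. Their poses are not given: they have to be found in the camera images.
- tumbler: steel tumbler, white wrap, clear lid; 58 mm diameter, 180 mm long, 0.15 to 0.3 kg, lying level. Origin mid-length on its axis; its y runs along the axis, lid (last 18 mm, 54 mm diameter) at +y, bare base end at -y. At the start the base end sticks out of the press mouth by 75 to 82 mm, the rest is inside, lying free on a V: it slides out along its axis.
- press_mouth (a point): grey tumbler press, fixed. Point: centre of its mouth on the tumbler's axis, 75 mm above the table; y runs into the tunnel, -y straight out (the way to draw the tumbler). Tunnel 74 mm wide, 130 mm deep, roof 38 mm above the axis; housing top 46 mm above the axis, front 106 mm wide; foot plate 150 mm wide, 20 mm high, ends at the mouth. No switch to use.
- rest_seat (a point): wooden V rest with cork faces, fixed. Point: where the middle of the seated tumbler's axis lies, 60 mm above the table over the middle of the V; y runs along the V (level). V 120 mm long, 45 degree faces, only 54 mm wide: narrower than the tumbler, so fingers clear it anywhere along the tumbler. Foot plate 90 x 130 mm, 12 mm high.
- carton: the white carton with its flaps, fixed; origin under the centre of its bottom, on the table. Its board is crushed if the fingers press on it or on a flap with over 40 N.
- carton_seat (a point): open white carton, fixed, 164 (x) by 208 (y) mm outside, 4 mm walls and bottom, rim 80 mm above the table. Point: where the middle of the tumbler's axis lies when packed, 33 mm above the table, carton centre; y along its length. At each end an insert 32 mm deep, top 54 mm above the table, has a cut-out 74 mm wide for the tumbler's end; between them 134 (y) x 156 (x) mm is free for fingers.
- short_left (a joint): fold angle of the short end flap at the carton's +y end: 0 = flat closed, pi/2 = upright, more = leaning outward (limit 2.6). Flap 152 mm wide, 66 mm from crease to free edge, 3 mm thick. Stiff crease (0.06 N m friction, about 1.3 N at 45 mm from the crease): it stays where it is left.
- short_right (a joint): the same for the short end flap at the carton's -y end.
- long_near (a joint): fold angle of the long side flap at the carton's -x side (nearest the robot): 0 = flat closed, pi/2 = upright, more = outward. Flap 204 mm wide, 80 mm from crease to free edge, 3 mm thick, same stiffness.
- long_far (a joint): the same for the long side flap at the carton's +x side.
- short_left_crease (a point): middle of the crease of that flap (hinge line), 80 mm above the table. The flap's own frame turns with it: y along the crease, x from the crease to the free edge, z the upper face's normal when closed (z looks outward when the flap stands upright). The crease does not move as the flap folds.
- short_right_crease (a point): the same for the -y end flap.
- long_near_crease (a point): the same for the -x side flap, crease 83.5 mm above the table.
- long_far_crease (a point): the same for the +x side flap, crease 83.5 mm above the table.
- mug: white mug, 76 mm wide, 85 mm high, a bystander; origin under its centre.
- tape: roll of paper tape lying flat, 90 mm diameter, 45 mm high, a bystander; origin under its centre.
- scraper: black-handled scraper lying flat on the table, a bystander; origin under its middle.
Things that resemble listed ones, but are neither listed nor needed, are in the scene too. Leave any blue or green look-alike of the part that bears rest_seat alone. What is shaped like the tumbler but green is not meant.

How it is judged (in metres and radians):
On the way, in this order (a step that is already met when the one before it is completed fails the run):
1. the tumbler lies in the V rest, let go (x of tumbler in the frame of rest_seat between -0.008 and 0.008 m and y of tumbler in the frame of rest_seat between -0.05 and 0.05 m and z of tumbler in the frame of rest_seat between -0.006 and 0.006 m and angle between the y axis of tumbler and the y axis of rest_seat, either way round below 0.12 rad and contact force between the fingers and tumbler below 0.3 N), for 0.2 s.
2. the tumbler lies in the carton's cut-outs, let go, with no flap closed yet (horizontal distance between tumbler and carton_seat below 0.017 m and z of tumbler in the frame of carton_seat below 0.006 m and angle between the y axis of tumbler and the y axis of carton_seat, either way round below 0.15 rad and contact force between the fingers and tumbler below 0.3 N and value of joint each of short_left, short_right above 1 rad), for 0.2 s.
3. both short end flaps are folded down flat (value of joint each of short_left, short_right below 0.12 rad), for 0.1 s.
4. both long side flaps are folded down flat (value of joint each of long_near, long_far below 0.12 rad), for 0.1 s.
At the end, for the whole second after the job is handed in: The tumbler lies at rest on the bottom of the carton in both cut-outs (centre within 17 mm of the carton's middle, along its length within 0.15 rad, not propped up by more than 6 mm), and all four flaps lie flat (each within 0.12 rad of closed) (all of step 3 and all of step 4 and horizontal distance between tumbler and carton_seat below 0.017 m and z of tumbler in the frame of carton_seat below 0.006 m and angle between the y axis of tumbler and the y axis of carton_seat, either way round below 0.15 rad and linear speed of tumbler below 0.03 m/s); the robot touches nothing.
It fails at once if a long flap is folded in (below 1.0 rad) while a short flap is still up (above 0.5 rad) (value of joint any of long_near, long_far below 1 rad and value of joint any of short_left, short_right above 0.5 rad).
It fails at once if the mug, tape roll or scraper is moved more than 30 mm (distance of any of mug, tape, scraper from where it was at the start of the episode above 0.03 m).
It fails at once if the fingers press on the carton or its flaps with over 40 N (contact force between the fingers and carton above 40 N).
It also fails if it takes over 72 s, if anything falls off the work surface, if the arm or the gripper's body presses on something with over 40 N, if the wrist force passes 120 N, or if a joint passes its speed limit or range.

## Working session

There is one attempt and no reset: what is moved stays moved. The work goes in short steps, Python scripts to look and compute and a tool call to move; the robot and the scene stay as the last step left them, time stands still between calls to the robot, and variables do not carry over. Pictures are saved under pics/ and viewed, and the job is handed in when it is done.

Besides the shell and the picture viewer there is one more tool, called after "Request:" as name(argument=value, ...), one argument or row to a line, values as JSON. apply_moves: Moves the arm, as the interface text tells. Shift numbers are shares of 0.1 m and turn numbers shares of 1.5 rad, none past 1 either way. Its arguments: {"type":"object","properties":{"slide":{"type":"array"},"turn":{"type":"array"},"jaw":{"type":"array"},"newtons":{"type":"number"}},"required":["slide","turn","jaw"]}

```bash
ls; mkdir -p pics; python3 - <<'E'
from plant import r
import cv2,numpy as np
print(r.get_state())
for n in("scene","top"):
    c=r.capture(n); cv2.imwrite(f"pics/{n}0.png",c["pixels"]); np.savez(f"/tmp/{n}0.npz",**c)
    print(n,{k:v for k,v in c.items() if k not in("pixels","depth")})
E
```

```text
pics
{'time_s': 0.0, 'joints': array([ 9.29954248e+01,  2.05925953e+01,  6.33942817e-01, -1.73684120e-02,
       -7.01352932e+01, -1.65066182e+01]), 'qd': array([ 0.01811752, -0.21018468,  0.06039294, -0.14181334,  0.05342995,
        0.04346734]), 'joint_torque': array([ 5.11237213e-04, -5.82718277e+01,  2.93062645e+01,  6.99768305e+00,
        7.06877807e-03, -1.49211683e-04]), 'tcp_pos': array([0.15763419, 0.65583289, 0.21841953]), 'eef_rot': array([ 1.79905287e+02, -1.10402100e-02, -1.35170995e+01]), 'contact_force': array([ 0.56459978, -0.11931128,  0.66010936]), 'moment': array([-0.0157806 , -0.04248563, -0.05259344]), 'gripper_width': 0.08741052044971652}
scene {'fx': 431.27597776624816, 'fy': 431.27597776624816, 'cx': 280.2502430211063, 'cy': 209.7418147046761, 'dist_coeffs': array([-0.00800562,  0.        ,  0.        ,  0.        ,  0.        ]), 'rvec': array([ 1.43605421,  2.34472876, -0.69799569]), 'tvec': array([ 0.17205718, -0.39917292,  1.75944512])}
top {'fx': 418.3117261826176, 'fy': 418.3117261826176, 'cx': 277.47589788382106, 'cy': 216.47860634930692, 'dist_coeffs': array([-0.0846292,  0.       ,  0.       ,  0.       ,  0.       ]), 'rvec': array([ 2.21824106, -1.97345046,  0.22197806]), 'tvec': array([0.05318298, 0.55587041, 1.37676113])}
```

View pics/scene0.png

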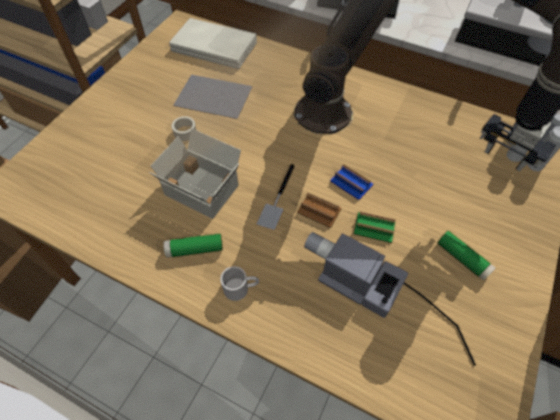

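View pics/top0.png

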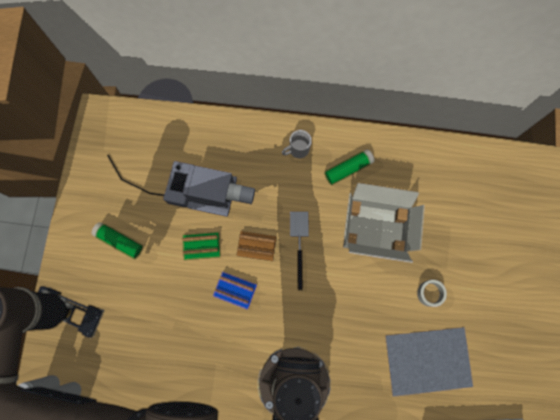

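```bash
cat > h.py <<'E'
import cv2,numpy as np
def K(c): return np.array([[c["fx"],0,c["cx"]],[0,c["fy"],c["cy"]],[0,0,1.]])
def load(f): return dict(np.load(f))
def pose(c):
    R=cv2.Rodrigues(np.array(c["rvec"]))[0]; return R,np.array(c["tvec"])
def cloud(c):
    h,w=c["depth"].shape
    u,v=np.meshgrid(np.arange(w,dtype=float),np.arange(h,dtype=float))
    n=cv2.undistortPoints(np.stack([u.ravel(),v.ravel()],1)[:,None],K(c),np.array(c["dist_coeffs"]))[:,0]
    d=c["depth"].ravel().astype(float)
    P=np.c_[n*d[:,None],d]; R,t=pose(c)
    W=(P-t)@R; W[d==0]=np.nan
    return W.reshape(h,w,3)
def ray(c,uv,z):
    n=cv2.undistortPoints(np.array(uv,float).reshape(-1,1,2),K(c),np.array(c["dist_coeffs"]))[:,0]
    R,t=pose(c); o=-R.T@t; d=np.c_[n,np.ones(len(n))]@R
    return o+d*((z-o[2])/d[:,2])[:,None]
def proj(c,P):
    return cv2.projectPoints(np.array(P,float).reshape(-1,1,3),np.array(c["rvec"]),np.array(c["tvec"]),K(c),np.array(c["dist_coeffs"]))[0][:,0]
E
python3 - <<'E'
from h import *
for n in("scene","top"):
    c=load(f"/tmp/{n}0.npz"); R,t=pose(c); print(n,"cam",-R.T@t)
    W=cloud(c)
    pts={"top":[(240,194),(225,190),(257,246),(300,143),(432,293),(300,270),(380,235),(386,193),(150,300),(480,250),(330,350)],"scene":[(318,243),(355,262),(320,209),(300,260),(400,130)]}[n]
    for p in pts: print(p,W[p[1],p[0]].round(4))
c=load("/tmp/top0.npz");i=c["pixels"]
def crop(i,x0,y0,x1,y1,k,f): cv2.imwrite(f,cv2.resize(i[y0:y1,x0:x1],None,fx=k,fy=k,interpolation=cv2.INTER_CUBIC))
crop(i,160,130,340,300,4.4,"pics/a.png"); crop(i,310,140,450,310,3.5,"pics/b.png")
c=load("/tmp/scene0.npz");i=c["pixels"]
crop(i,140,110,300,260,4,"pics/c.png");crop(i,250,150,420,310,3.7,"pics/d.png")
E
```

```text
scene cam [1.23952767 0.43054108 1.25011814]
(318, 243) [0.6209 0.2503 0.1042]
(355, 262) [0.6379 0.3745 0.1201]
(320, 209) [0.4553 0.19   0.0261]
(300, 260) [0.6485 0.208  0.0008]
(400, 130) [-0.054   0.3137 -0.005 ]
top cam [0.23120186 0.08346244 1.46522055]
(240, 194) [0.6013 0.2524 0.0955]
(225, 190) [0.6036 0.3018 0.1167]
(257, 246) [0.4415 0.1769 0.0242]
(300, 143) [0.8481 0.068  0.0049]
(432, 293) [ 3.501e-01 -4.501e-01  2.000e-04]
(300, 270) [0.3764 0.0194 0.0201]
(380, 235) [ 0.5352 -0.2531 -0.0006]
(386, 193) [ 0.6507 -0.2329  0.1361]
(150, 300) [0.2129 0.5233 0.0027]
(480, 250) [ 0.5222 -0.6215 -0.0017]
(330, 350) [ 0.1201 -0.1123 -0.0079]
```

View pics/a.png

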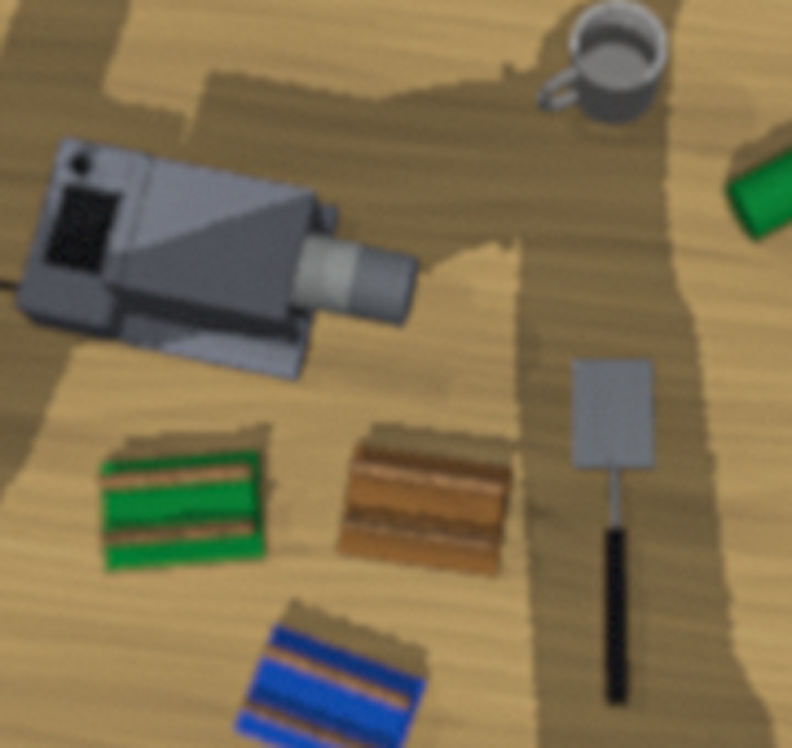

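View pics/b.png

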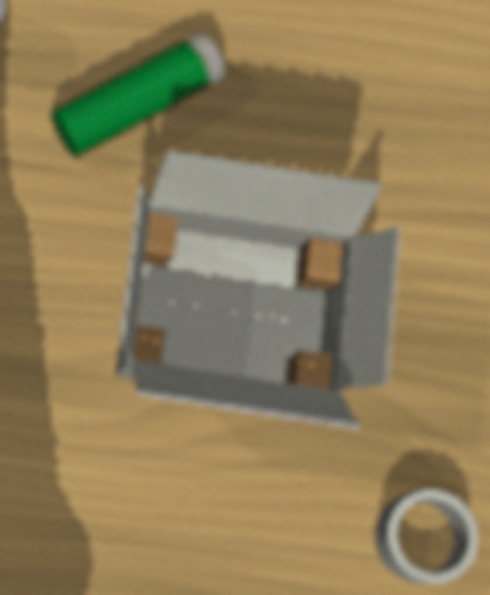

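View pics/c.png

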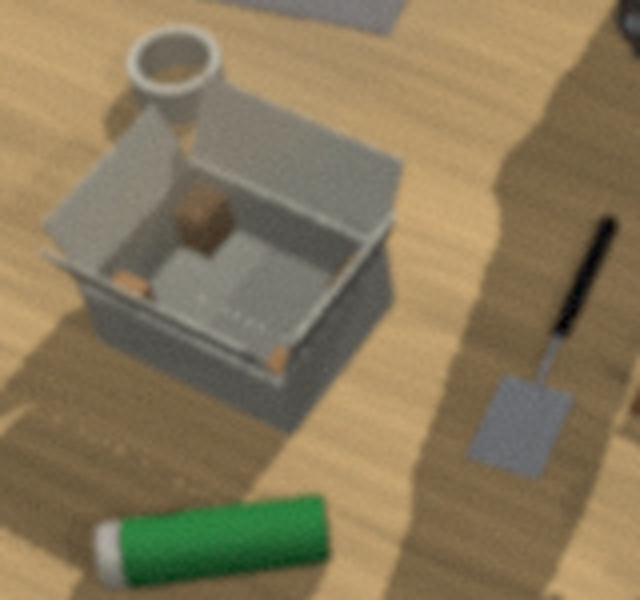

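View pics/d.png

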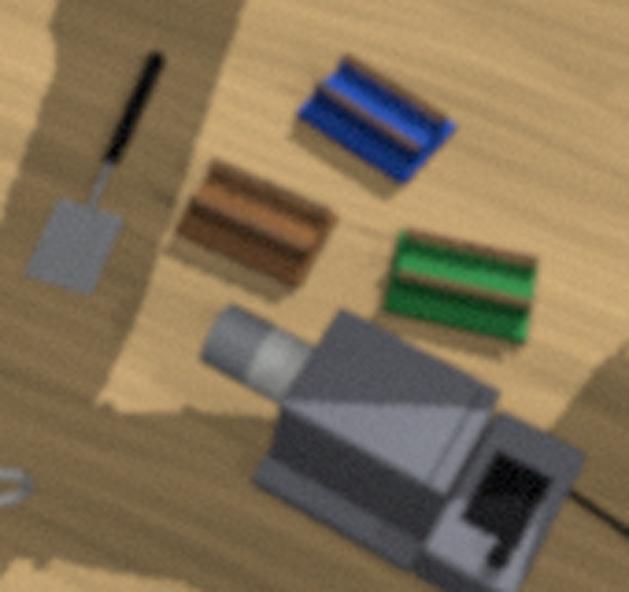

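```bash
python3 - <<'E'
from h import *
T=load("/tmp/top0.npz");S=load("/tmp/scene0.npz")
def rect(P):
    (cx,cy),(w,h),a=cv2.minAreaRect(P[:,:2].astype(np.float32)); return np.round([cx,cy,w,h,a],4)
for n,c in(("T",T),("S",S)):
    W=cloud(c); X,Y,Z=W[...,0],W[...,1],W[...,2]
    tb=(X>.2)&(X<.8)&(Y>-.1)&(Y<.1)&(abs(Z)<.01); print(n,"table z",np.nanmedian(Z[tb]),np.nanstd(Z[tb]))
    m=(abs(X-.62)<.12)&(Y>.15)&(Y<.5)&(abs(Z-.121)<.007)
    P=W[m]; print("housing top",len(P),P.mean(0),rect(P))
    # robust plane-edge: print hull after opening
    mm=cv2.morphologyEx(m.astype(np.uint8),cv2.MORPH_OPEN,np.ones((3,3))); 
    P=W[mm>0]; print(" opened",len(P),rect(P)); 
    v=np.linalg.svd((P-P.mean(0))[:,:2],full_matrices=False)[2]; print(v[0])
    m=(abs(X-.61)<.06)&(Y>.18)&(Y<.275)&(Z>.03)&(Z<.115)
    P=W[m]; print("tumbler",len(P),P.mean(0),P.min(0),P.max(0))
    np.save(f"/tmp/tum{n}.npy",P)
    hsv=cv2.cvtColor(c["pixels"],cv2.COLOR_BGR2HSV)
    m=(abs(X-.45)<.08)&(abs(Y-.18)<.09)&(Z>.006)&(Z<.09)
    P=W[m]; print("rest",len(P),P.mean(0),P.max(0),rect(P))
    for lo,hi in((.006,.017),(.03,.06)):
        Q=P[(P[:,2]>lo)&(P[:,2]<hi)]; print(lo,len(Q),rect(Q) if len(Q)>5 else 0)
E
```

```text
T table z -0.0006391831719823496 0.0033065096337722634
housing top 1271 [0.61906306 0.36583228 0.11990167] [ 0.6197  0.3669  0.1474  0.107  84.4762]
 opened 1227 [ 0.6199  0.3669  0.1474  0.1066 84.4762]
[-0.15285071 -0.98824929]
tumbler 338 [0.60303203 0.24025239 0.09502244] [0.57706862 0.20738804 0.05660752] [0.63820846 0.27497535 0.11030701]
rest 938 [0.44391966 0.17997741 0.02266542] [0.52240462 0.26809642 0.0505424 ] [0.4461 0.1792 0.1522 0.1778 0.2307]
0.006 376 [0.4461 0.1792 0.1522 0.1778 0.2307]
0.03 254 [4.45300e-01 1.80900e-01 1.19600e-01 5.43000e-02 8.82792e+01]
S table z -0.00029168619567750814 0.002885839792304592
housing top 1629 [0.62397319 0.37044726 0.12047452] [ 0.6223  0.3692  0.1462  0.1095 84.2397]
 opened 1620 [ 0.6223  0.3692  0.1462  0.1095 84.2397]
[0.09351369 0.99561799]
tumbler 381 [0.61953423 0.24371011 0.09450592] [0.58244737 0.21069221 0.06436905] [0.64242292 0.27474806 0.10829416]
rest 867 [0.45662539 0.18773556 0.02451315] [0.52032589 0.25026651 0.04848382] [ 0.4562  0.1764  0.1519  0.1241 86.8631]
0.006 279 [ 0.4562  0.1764  0.1519  0.1241 86.8631]
0.03 276 [4.46800e-01 1.84700e-01 1.19900e-01 5.73000e-02 8.94132e+01]
```

```bash
python3 - <<'E'
from h import *
from scipy.optimize import least_squares
T=load("/tmp/top0.npz");S=load("/tmp/scene0.npz")
for n in("T","S","TS"):
    P=np.vstack([np.load(f"/tmp/tum{k}.npy") for k in n]); P=P[(P[:,1]<.27)&(P[:,2]>.06)]
    def f(q,r=.029):
        d=np.array([np.sin(q[1]),np.cos(q[1])]); nrm=np.array([d[1],-d[0]])
        s=(P[:,:2]-[q[0],.24])@nrm
        return np.hypot(s,P[:,2]-q[2])-r
    # drop end-face points: base end
    g=least_squares(f,[.61,.1,.075],loss="soft_l1",f_scale=.002); print(n,"x at y=.24",g.x[0],"tilt deg",np.degrees(g.x[1]),"z",g.x[2],np.median(abs(g.fun)))
    d=np.array([np.sin(g.x[1]),np.cos(g.x[1])]); s=(P[:,:2]-[g.x[0],.24])@d; print(" end s",np.percentile(s,[0,1,3,6]))
# ridge lines in crops
o=np.array([160,130]);k=4.4
def L(pts,z,c,o,k):
    p=(np.array(pts,float)+.5)/k-.5+o; w=ray(c,p,z); d=w[1]-w[0]; print(w.round(4).tolist(),"len",np.hypot(*d[:2]).round(4),"tilt",np.degrees(np.arctan2(d[0],d[1])).round(2)%180)
print("top rest ridges"); 
L([(358,450),(511,468)],.047,T,o,k);L([(346,520),(500,540)],.047,T,o,k);L([(338,553),(497,575)],.012,T,o,k)
E
python3 - <<'E'
from h import *
T=load("/tmp/top0.npz");S=load("/tmp/scene0.npz")
def crop(i,x0,y0,x1,y1,k,f): cv2.imwrite(f,cv2.resize(i[y0:y1,x0:x1],None,fx=k,fy=k,interpolation=cv2.INTER_CUBIC))
crop(T["pixels"],230,220,285,270,12,"pics/r1.png");crop(S["pixels"],290,180,350,235,10,"pics/r2.png")
E
```

```text
T x at y=.24 0.6084791518325828 tilt deg 5.788904272205412 z 0.07363424548247405 0.0015285054525287362
 end s [-0.03203223 -0.03146469 -0.03116806 -0.03073267]
S x at y=.24 0.6081971662196991 tilt deg 6.3543955552957385 z 0.07431740057795193 0.001242907121279408
 end s [-0.02745976 -0.02634331 -0.0253801  -0.02332127]
TS x at y=.24 0.6083765902160141 tilt deg 6.081595161942927 z 0.07398579964354196 0.0014590327204886452
 end s [-0.03204528 -0.03128292 -0.03010998 -0.02676632]
top rest ridges
[[0.4804, 0.2366, 0.047], [0.4802, 0.1158, 0.047]] len 0.1208 tilt 0.09999999999999432
[[0.4245, 0.2384, 0.047], [0.423, 0.1176, 0.047]] len 0.1208 tilt 0.7199999999999989
[[0.4023, 0.245, 0.012], [0.3997, 0.1175, 0.012]] len 0.1275 tilt 1.1599999999999966
```

View pics/r1.png

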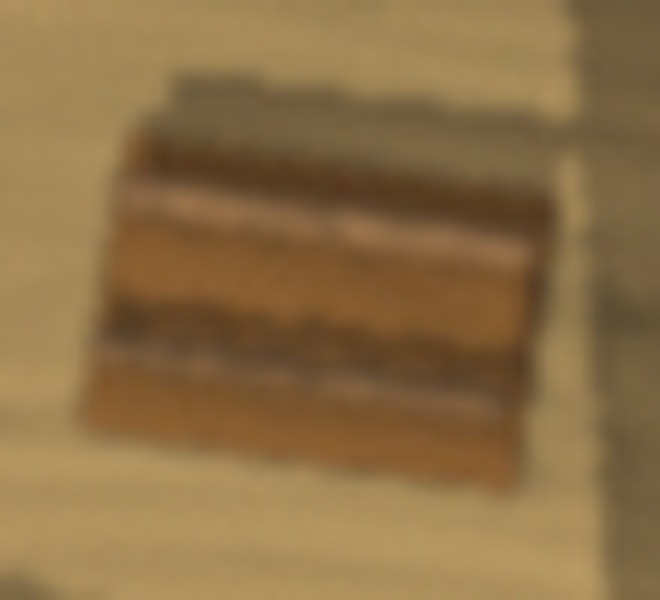

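View pics/r2.png

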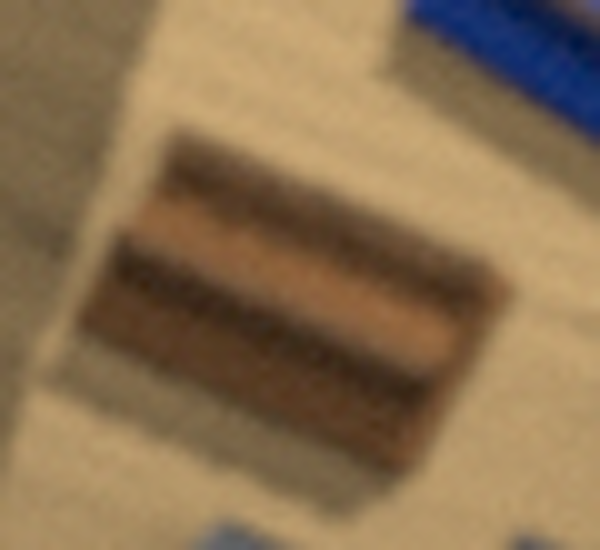

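```bash
python3 - <<'E'
from h import *
T=load("/tmp/top0.npz");S=load("/tmp/scene0.npz")
def L(pts,z,c,o,k):
    p=(np.array(pts,float)+.5)/k-.5+o; w=ray(c,p,z); d=w[1]-w[0]; print(w[:,:2].round(4).tolist(),"mid",w.mean(0)[:2].round(4),"len",np.hypot(*d[:2]).round(4),"tilt",np.degrees(np.arctan2(d[0],d[1])).round(2)%180)
o=[230,220]
L([(122,178),(548,242)],.047,T,o,12);L([(98,348),(515,410)],.047,T,o,12);L([(85,430),(512,490)],.012,T,o,12)
L([(137,130),(553,195)],.012,T,o,12)
o=[290,180]
L([(78,320),(405,470)],.012,S,o,10);L([(125,240),(435,375)],.047,S,o,10);L([(180,135),(510,280)],.012,S,o,10)
# carton cloud
for n,c in(("T",T),("S",S)):
    W=cloud(c); X,Y,Z=W[...,0],W[...,1],W[...,2]
    m=(abs(X-.56)<.2)&(Y>-.45)&(Y<-.08)
    P=W[m&(Z>.07)&(Z<.25)]; print(n,len(P),P.min(0),P.max(0))
    # per-height outline
    np.save(f"/tmp/car{n}.npy",W[m&(Z>-.02)&(Z<.25)])
    for p in ([(386,193)] if n=="T" else []): pass
def crop(i,x0,y0,x1,y1,k,f): cv2.imwrite(f,cv2.resize(i[y0:y1,x0:x1],None,fx=k,fy=k,interpolation=cv2.INTER_CUBIC))
crop(T["pixels"],335,175,435,270,6,"pics/k1.png");crop(S["pixels"],145,120,250,220,6,"pics/k2.png")
E
```

```text
[[0.4713, 0.2397], [0.4671, 0.1161]] mid [0.4692 0.1779] len 0.1237 tilt 1.9300000000000068
[[0.4217, 0.2399], [0.418, 0.1198]] mid [0.4199 0.1798] len 0.1202 tilt 1.7700000000000102
[[0.4021, 0.2443], [0.3993, 0.1187]] mid [0.4007 0.1815] len 0.1255 tilt 1.2800000000000011
[[0.492, 0.2412], [0.487, 0.1171]] mid [0.4895 0.1791] len 0.1241 tilt 2.3000000000000114
[[0.4912, 0.1224], [0.4953, 0.246]] mid [0.4933 0.1842] len 0.1237 tilt 1.9
[[0.4761, 0.1312], [0.4781, 0.2455]] mid [0.4771 0.1884] len 0.1143 tilt 1.0
[[0.4046, 0.1206], [0.4084, 0.2479]] mid [0.4065 0.1843] len 0.1274 tilt 1.7
T 2452 [ 0.42784897 -0.35874876  0.07003346] [ 0.66832566 -0.10446667  0.16338401]
S 2575 [ 0.43015416 -0.35940006  0.0700464 ] [ 0.66892732 -0.0985883   0.16289067]
```

View pics/k1.png

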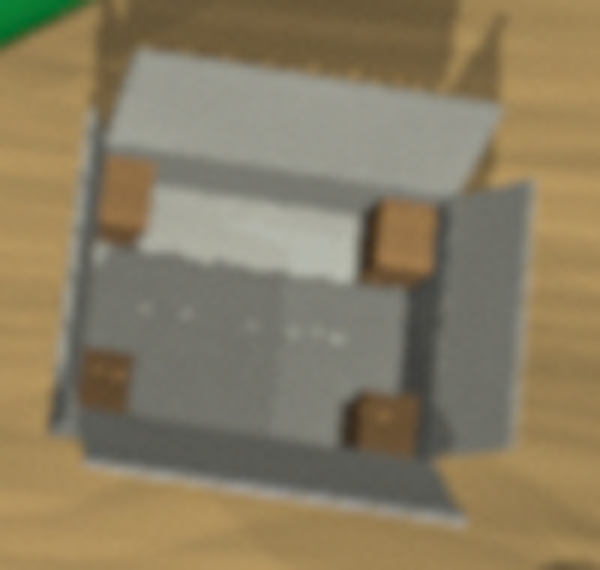

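View pics/k2.png

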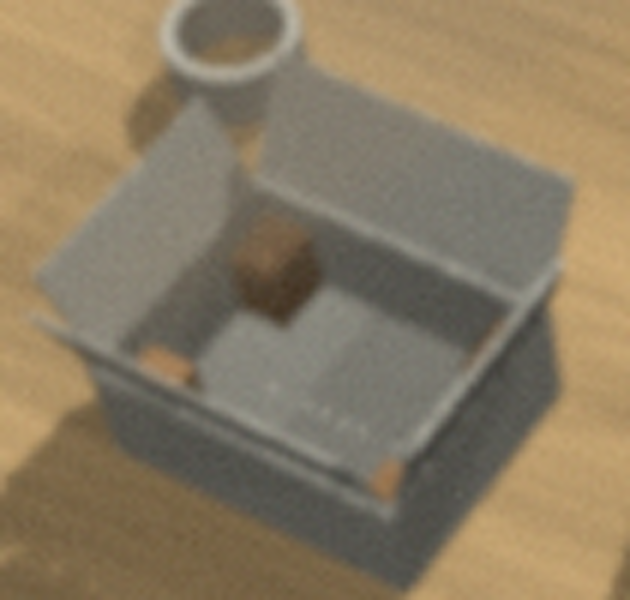

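```bash
python3 - <<'E'
from h import *
T=load("/tmp/top0.npz");S=load("/tmp/scene0.npz")
for n,c in(("T",T),("S",S)):
    W=cloud(c); X,Y,Z=W[...,0],W[...,1],W[...,2]
    hsv=cv2.cvtColor(c["pixels"],cv2.COLOR_BGR2HSV)
    m=(abs(X-.56)<.09)&(Y>-.36)&(Y<-.13)&(abs(Z-.054)<.008)&(hsv[...,1]>70)
    N,l,st,ce=cv2.connectedComponentsWithStats(m.astype(np.uint8))
    for i in range(1,N):
        if st[i,4]>15:
            P=W[l==i]; print(n,st[i,4],ce[i].round(1),P.mean(0).round(4),cv2.minAreaRect(P[:,:2].astype(np.float32)))
    # bottom free area
    m=(abs(X-.56)<.1)&(Y>-.36)&(Y<-.13)&(abs(Z-.004)<.007)
    # flaps: planes
    for nm,s in {"far":(X>.62)&(Z>.09)&(Y<-.16)&(Y>-.32),"near":(X<.5)&(Z>.09)&(Y<-.16)&(Y>-.32),"left":(Y>-.16)&(Z>.09)&(X>.5)&(X<.62),"right":(Y<-.325)&(Z>.09)&(X>.5)&(X<.62)}.items():
        s=s&(abs(X-.56)<.2)&(Y>-.45)&(Y<-.08)&(Z<.25)
        P=W[s]
        if len(P)<20: print(nm,len(P));continue
        ctr=P.mean(0); v=np.linalg.svd(P-ctr,full_matrices=False)[2]; nn=v[2]
        # crease line at z=.08: direction
        e=np.cross(nn,[0,0,1]);e/=np.linalg.norm(e); up=np.cross(nn,e); up*=np.sign(up[2])
        zc=.0835 if nm in("far","near") else .08
        q=ctr+up*(zc-ctr[2])/up[2]
        h=(P-q)@up; w=(P-q)@e
        print(n,nm,len(P),"crease pt",q.round(4),"dir",e.round(3),"up",up.round(3),"lift",np.degrees(np.arcsin(up[2])).round(1),"h",np.percentile(h,[2,98]).round(3),"w",np.percentile(w,[1,99]).round(3))
E
```

```text
T 95 [355.9 206.8] [ 0.6143 -0.1502  0.053 ] ((0.6156546473503113, -0.15004122257232666), (0.026942523196339607, 0.042852070182561874), 84.34490203857422)
T 119 [402.3 214. ] [ 0.6078 -0.3145  0.0526] ((0.6080434918403625, -0.31540754437446594), (0.036147598177194595, 0.04165513440966606), 87.55049896240234)
T 75 [352.2 238. ] [ 0.5027 -0.1456  0.053 ] ((0.5024014115333557, -0.14556975662708282), (0.027153482660651207, 0.03291791304945946), 85.46334075927734)
T 100 [399.2 245.2] [ 0.4961 -0.3092  0.0533] ((0.4957515299320221, -0.3098149597644806), (0.03326436132192612, 0.035781729966402054), 0.6689238548278809)
T far 692 crease pt [ 0.6325 -0.2391  0.0835] dir [ 0.041  0.999 -0.   ] up [ 0.354 -0.014  0.935] lift 69.3 h [0.009 0.082] w [-0.078  0.078]
T near 441 crease pt [ 0.4758 -0.2414  0.0835] dir [-0.046 -0.999  0.   ] up [-0.524  0.024  0.851] lift 58.3 h [0.01  0.084] w [-0.078  0.079]
T left 128 crease pt [ 0.5583 -0.1307  0.08  ] dir [-0.999  0.042  0.   ] up [0.014 0.319 0.948] lift 71.4 h [0.014 0.069] w [-0.058  0.057]
T right 398 crease pt [ 0.5603 -0.3309  0.08  ] dir [
[... 426 characters left out ...]
5 -0.1531  0.0539] ((0.607589066028595, -0.15352551639080048), (0.022443624213337898, 0.013177854008972645), 16.13384437561035)
S far 147 crease pt [ 0.6365 -0.2389  0.0835] dir [-0.04  -0.999  0.   ] up [ 0.333 -0.013  0.943] lift 70.5 h [0.01  0.082] w [-0.077  0.079]
S near 829 crease pt [ 0.4772 -0.2401  0.0835] dir [ 0.04   0.999 -0.   ] up [-0.521  0.021  0.853] lift 58.6 h [0.01  0.081] w [-0.079  0.078]
S left 118 crease pt [ 0.5592 -0.1227  0.08  ] dir [ 0.999 -0.04   0.   ] up [0.011 0.275 0.961] lift 74.0 h [0.015 0.07 ] w [-0.06   0.058]
S right 470 crease pt [ 0.5621 -0.3261  0.08  ] dir [-0.999  0.039  0.   ] up [-0.015 -0.397  0.918] lift 66.6 h [0.013 0.067] w [-0.058  0.06 ]
```

```bash
cat >> h.py <<'E'
from scipy.spatial.transform import Rotation as Ro
def delta(s,p,yaw):
    R=Ro.from_euler("xyz",s["eef_rot"],degrees=True); G=Ro.from_euler("xyz",[180,0,yaw],degrees=True)
    d=np.array(p)-s["tcp_pos"]
    print("tcp",s["tcp_pos"].round(4),"rot",s["eef_rot"].round(2),"q",s["joints"].round(1),"t",round(s["time_s"],2),"F",s["contact_force"].round(1),"w",round(s["gripper_width"],4))
    print("slide(now axes)",(R.inv().apply(d)/.1).round(3),"slide(goal axes)",(G.inv().apply(d)/.1).round(3),"turn",((R.inv()*G).as_rotvec()/1.5).round(4))
E
python3 - <<'E'
from h import *; from plant import r
delta(r.get_state(),[.607,.2305,.2],-96)
E
```

```text
tcp [0.1576 0.6559 0.2185] rot [ 1.7992e+02 -1.0000e-02 -1.3510e+01] q [ 93.   20.6   0.6  -0.  -70.1 -16.5] t 0.1 F [ 0.1  0.4 -0.7] w 0.0875
slide(now axes) [5.364 3.086 0.19 ] slide(goal axes) [ 3.761 -4.914  0.185] turn [ 8.000e-04 -8.000e-04  9.598e-01]
```

Request:
apply_moves(
  slide=[
    [0, 0, 0],
    [0, 0, 0],
    [0, 0, 0],
    [0, 0, 0],
    [0, 0, 0],
    [0, 0, 0],
    [0, 0, 0],
    [0, 0, 0],
  ],
  turn=[
    [0, 0, 0.096],
    [0, 0, 0.096],
    [0, 0, 0.096],
    [0, 0, 0.096],
    [0, 0, 0.096],
    [0, 0, 0.096],
    [0, 0, 0.096],
    [0, 0, 0.096],
  ],
  jaw=[0, 0, 0, 0, 0, 0, 0, 0],
  newtons=55,
)

```text
time_s: 0.9
tcp_pos: [0.1577, 0.656, 0.2188]
eef_rot: [180.0, -0.1, -79.9]
contact_force: [-0.2, 0.3, 1.2]
gripper_width: 0.0877
```

```bash
python3 - <<'E'
from h import *; from plant import r
delta(r.get_state(),[.607,.2305,.2],-96)
E
```

```text
tcp [0.1577 0.656  0.2188] rot [ 1.7998e+02 -6.0000e-02 -7.9860e+01] q [ 93.   20.6   0.7  -0.  -70.1 -82.9] t 0.9 F [-0.2  0.3  1.2] w 0.0877
slide(now axes) [ 4.98  -3.674  0.192] slide(goal axes) [ 3.762 -4.914  0.188] turn [ 1.000e-04 -7.000e-04  1.878e-01]
```

Request:
apply_moves(
  slide=[
    [0, 0, 0],
    [0, 0, 0],
    [0.27, -0.35, 0.01],
    [0.27, -0.35, 0.01],
    [0.27, -0.35, 0.01],
    [0.27, -0.35, 0.01],
    [0.27, -0.35, 0.01],
    [0.27, -0.35, 0.01],
  ],
  turn=[
    [0, 0, 0.094],
    [0, 0, 0.094],
    [0, 0, 0],
    [0, 0, 0],
    [0, 0, 0],
    [0, 0, 0],
    [0, 0, 0],
    [0, 0, 0],
  ],
  jaw=[0, 0, 0, 0, 0, 0, 0, 0],
)

```text
time_s: 1.7
tcp_pos: [0.3515, 0.4728, 0.2131]
eef_rot: [180.0, -0.0, -95.7]
contact_force: [0.6, 0.6, -0.8]
gripper_width: 0.0873
```

Request:
apply_moves(
  slide=[
    [0.27, -0.35, 0.01],
    [0.27, -0.35, 0.01],
    [0.27, -0.35, 0.01],
    [0.27, -0.35, 0.01],
    [0.27, -0.35, 0.01],
    [0.27, -0.35, 0.01],
    [0.27, -0.35, 0.01],
    [0.0, 0.0, 0.0],
  ],
  turn=[
    [0, 0, 0],
    [0, 0, 0],
    [0, 0, 0],
    [0, 0, 0],
    [0, 0, 0],
    [0, 0, 0],
    [0, 0, 0],
    [0, 0, 0],
  ],
  jaw=[0, 0, 0, 0, 0, 0, 0, 0],
)

```text
time_s: 2.5
tcp_pos: [0.5783, 0.2582, 0.2052]
eef_rot: [179.9, -0.1, -95.9]
contact_force: [-0.6, 0.5, 0.3]
gripper_width: 0.0874
```

```bash
python3 - <<'E'
from h import *; from plant import r
s=r.get_state();delta(s,[.607,.2305,.2],-96)
for n in("scene","top"):
    c=r.capture(n); np.savez(f"/tmp/{n}1.npz",**c)
    p=proj(c,[s["tcp_pos"],s["tcp_pos"]+[0,0,-.014]]);print(n,p.round(1))
    x,y=p[0].astype(int); i=c["pixels"][max(0,y-60):y+60,x-70:x+70]
    cv2.imwrite(f"pics/{n}1.png",cv2.resize(i,None,fx=5,fy=5,interpolation=cv2.INTER_CUBIC))
E
```

```text
tcp [0.5783 0.2582 0.2052] rot [ 1.7995e+02 -1.0000e-01 -9.5930e+01] q [ 41.7  17.2  -6.    0.  -66.9 -47.7] t 2.5 F [-0.6  0.5  0.3] w 0.0874
slide(now axes) [ 0.246 -0.314  0.052] slide(goal axes) [ 0.246 -0.315  0.052] turn [ 0.0006 -0.0012  0.0009]
scene [[329.3 215.5]
 [328.8 218.1]]
top [[234.2 191.3]
 [234.6 192.5]]
```

View pics/scene1.png

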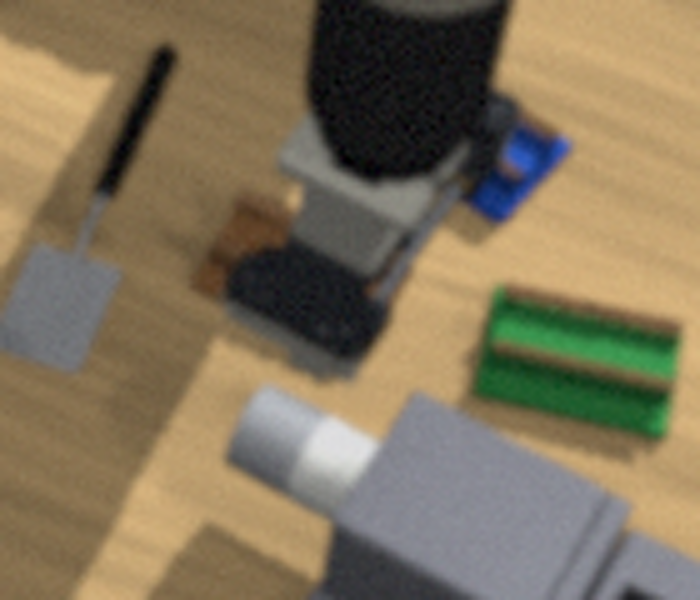

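View pics/top1.png

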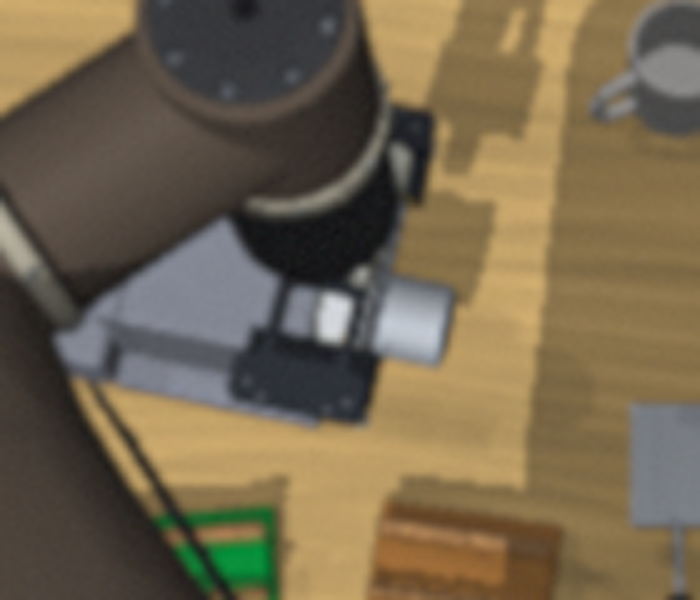

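Request:
apply_moves(
  slide=[
    [0.246, -0.315, 0],
    [0, 0, 0],
    [0, 0, 0.3],
    [0, 0, 0.3],
    [0, 0, 0.3],
    [0, 0, 0.2],
    [0, 0, 0.17],
    [0, 0, 0],
  ],
  turn=[
    [0, 0, 0],
    [0, 0, 0],
    [0, 0, 0],
    [0, 0, 0],
    [0, 0, 0],
    [0, 0, 0],
    [0, 0, 0],
    [0, 0, 0],
  ],
  jaw=[0, 0, 0, 0, 0, 0, 0, 0],
)

```text
time_s: 3.4
tcp_pos: [0.6023, 0.2346, 0.0767]
eef_rot: [179.8, -0.2, -95.6]
contact_force: [-0.3, -0.3, 0.0]
gripper_width: 0.0877
```

```bash
python3 - <<'E'
from h import *; from plant import r
s=r.get_state();delta(s,[.607,.2305,.078],-96)
for n in("scene","top"):
    c=r.capture(n); np.savez(f"/tmp/{n}2.npz",**c)
    p=proj(c,[s["tcp_pos"],s["tcp_pos"]+[0,0,-.014]]);print(n,p.round(1))
    x,y=p[0].astype(int); i=c["pixels"][max(0,y-60):y+60,x-70:x+70]
    cv2.imwrite(f"pics/{n}2.png",cv2.resize(i,None,fx=5,fy=5,interpolation=cv2.INTER_CUBIC))
E
```

```text
tcp [0.6023 0.2346 0.0767] rot [ 1.7978e+02 -1.6000e-01 -9.5620e+01] q [ 38.5  24.8 -12.8  -0.1 -52.7 -44.1] t 3.4 F [-0.3 -0.3  0. ] w 0.0877
slide(now axes) [ 0.037 -0.051 -0.013] slide(goal axes) [ 0.036 -0.051 -0.013] turn [ 0.0026 -0.0019  0.0045]
scene [[315.2 240.6]
 [314.8 242.8]]
top [[245.6 195.8]
 [245.9 196.9]]
```

View pics/scene2.png

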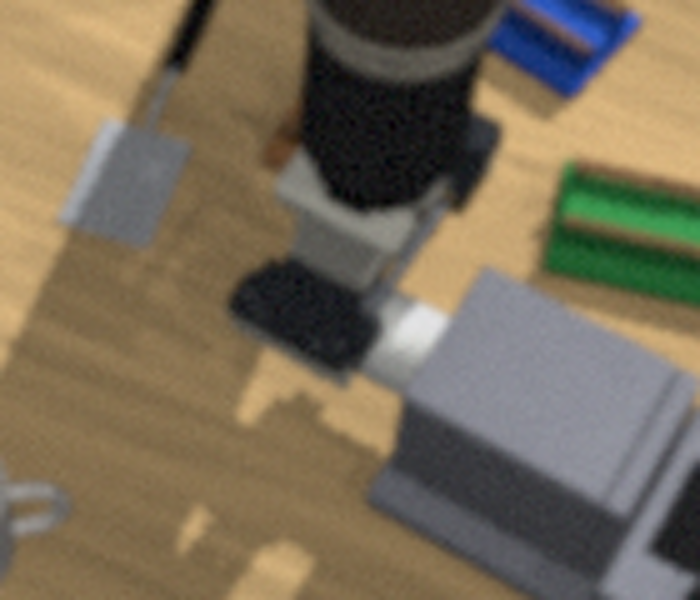

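View pics/top2.png

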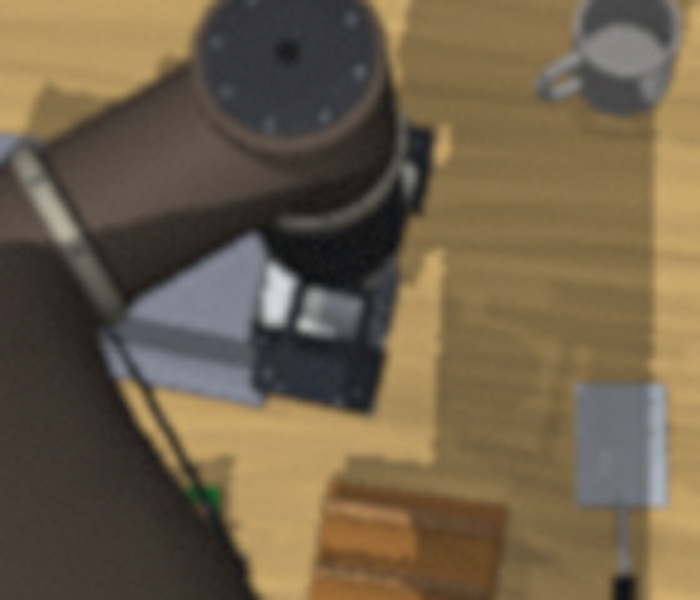

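Request:
apply_moves(
  slide=[
    [0.04, -0.05, -0.01],
    [0, 0, 0],
  ],
  turn=[
    [0.002, 0, 0.004],
    [0, 0, 0],
  ],
  jaw=[0, 0],
)

```text
time_s: 3.7
tcp_pos: [0.6103, 0.2302, 0.0819]
eef_rot: [-179.7, 0.1, -96.0]
contact_force: [0.8, -0.4, 0.4]
gripper_width: 0.0875
```

Request:
apply_moves(
  slide=[
    [0, 0, 0],
    [0, 0, 0],
  ],
  turn=[
    [0, 0, 0],
    [0, 0, 0],
  ],
  jaw=[0, 0],
)

```text
time_s: 3.9
tcp_pos: [0.6095, 0.23, 0.0809]
eef_rot: [-179.8, 0.0, -96.0]
contact_force: [0.2, -0.1, -0.8]
gripper_width: 0.0875
```

Request:
apply_moves(
  slide=[
    [0, 0.02, 0.03],
    [0, 0, 0],
    [0, 0, 0],
    [0, 0, 0],
    [0, 0, 0],
    [0, 0, 0],
    [0, 0, 0],
    [0, 0, 0],
  ],
  turn=[
    [0, 0, 0],
    [0, 0, 0],
    [0, 0, 0],
    [0, 0, 0],
    [0, 0, 0],
    [0, 0, 0],
    [0, 0, 0],
    [0, 0, 0],
  ],
  jaw=[0, 0, 0.5, 0.5, 0.5, 0.5, 0.5, 0.5],
  newtons=55,
)

```text
time_s: 4.7
tcp_pos: [0.6075, 0.2302, 0.0774]
eef_rot: [-179.8, 0.0, -96.0]
contact_force: [0.9, -0.8, -0.0]
gripper_width: 0.0516
```

Request:
apply_moves(
  slide=[
    [0, 0, 0],
    [0, 0, 0],
    [0, 0, 0],
  ],
  turn=[
    [0, 0, 0],
    [0, 0, 0],
    [0, 0, 0],
  ],
  jaw=[0.6, 0.6, 0.6],
)

```text
time_s: 5.0
tcp_pos: [0.6075, 0.2302, 0.0774]
eef_rot: [-179.8, 0.0, -96.0]
contact_force: [2.0, -0.6, -1.8]
gripper_width: 0.0517
```

```bash
python3 - <<'E'
from h import *; from plant import r
s=r.get_state();delta(s,[.607,.2305,.078],-96)
for n in("scene","top"):
    c=r.capture(n); np.savez(f"/tmp/{n}3.npz",**c)
    p=proj(c,[s["tcp_pos"],s["tcp_pos"]+[0,0,-.014]]);print(n,p.round(1))
    x,y=p[0].astype(int); i=c["pixels"][max(0,y-60):y+60,x-70:x+70]
    cv2.imwrite(f"pics/{n}3.png",cv2.resize(i,None,fx=5,fy=5,interpolation=cv2.INTER_CUBIC))
E
```

```text
tcp [0.6075 0.2302 0.0774] rot [-1.7981e+02  1.0000e-02 -9.6020e+01] q [ 38.   24.8 -12.9   0.2 -52.3 -44.1] t 5.0 F [ 2.  -0.6 -1.8] w 0.0517
slide(now axes) [-0.003  0.005 -0.006] slide(goal axes) [-0.003  0.005 -0.006] turn [-0.0022  0.0001 -0.0002]
scene [[313.2 241.2]
 [312.9 243.4]]
top [[247.1 194.4]
 [247.3 195.5]]
```

View pics/scene3.png

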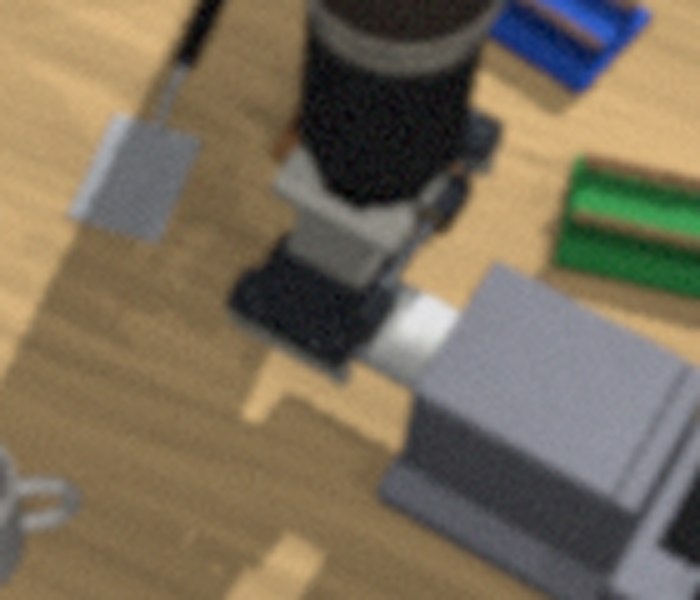

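View pics/top3.png

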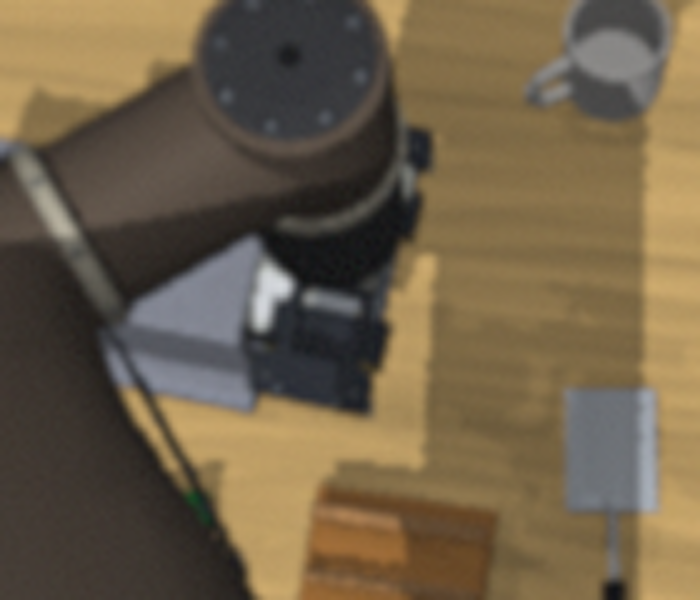

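Request:
apply_moves(
  slide=[
    [0.05, 0, 0],
    [0.1, 0, 0],
    [0.15, 0, 0],
    [0.1, 0, 0],
    [0, 0, 0],
  ],
  turn=[
    [0, 0, 0],
    [0, 0, 0],
    [0, 0, 0],
    [0, 0, 0],
    [0, 0, 0],
  ],
  jaw=[0.6, 0.6, 0.6, 0.6, 0.6],
)

```text
time_s: 5.6
tcp_pos: [0.6026, 0.1881, 0.0775]
eef_rot: [-179.9, -0.0, -96.1]
contact_force: [2.5, -1.6, -1.4]
gripper_width: 0.0513
```

```bash
python3 - <<'E'
from h import *; from plant import r
s=r.get_state()
for n in("scene",):
    c=r.capture(n)
    p=proj(c,[s["tcp_pos"],s["tcp_pos"]+[0,0,-.014]]);print(n,p.round(1))
    x,y=p[0].astype(int); i=c["pixels"][max(0,y-60):y+60,x-70:x+70]
    cv2.imwrite(f"pics/{n}4.png",cv2.resize(i,None,fx=5,fy=5,interpolation=cv2.INTER_CUBIC))
E
```

```text
scene [[301.6 234.6]
 [301.4 236.9]]
```

View pics/scene4.png

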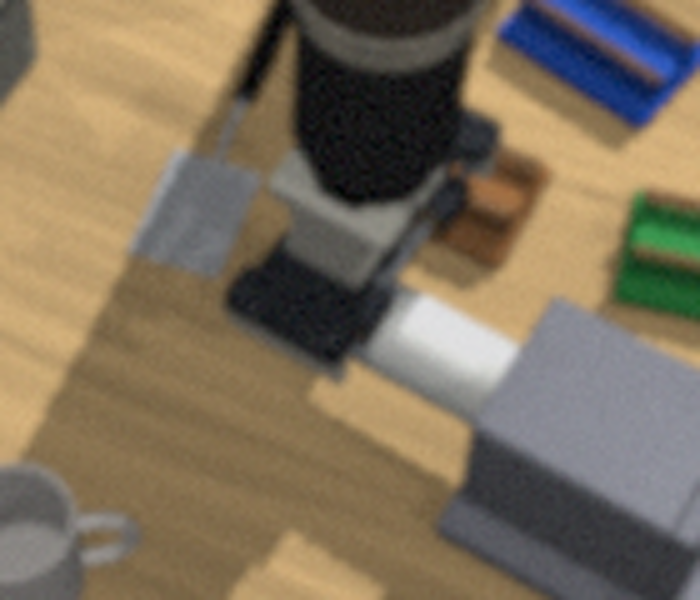

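Request:
apply_moves(
  slide=[
    [0.1, 0, 0],
    [0.2, 0, 0],
    [0.2, 0, 0],
    [0.2, 0, 0],
    [0.15, 0, 0],
    [0.1, 0, 0],
    [0, 0, 0],
    [0, 0, 0],
  ],
  turn=[
    [0, 0, 0],
    [0, 0, 0],
    [0, 0, 0],
    [0, 0, 0],
    [0, 0, 0],
    [0, 0, 0],
    [0, 0, 0],
    [0, 0, 0],
  ],
  jaw=[0.6, 0.6, 0.6, 0.6, 0.6, 0.6, 0.6, 0.6],
)

```text
time_s: 6.45
tcp_pos: [0.5933, 0.0957, 0.0774]
eef_rot: [-179.8, 0.0, -96.0]
contact_force: [0.6, 0.7, -2.0]
gripper_width: 0.0517
```

```bash
cat > look.py <<'E'
import sys
from h import *; from plant import r
def look(tag,names=("scene","top"),at=None,half=(70,60),k=5):
    s=r.get_state(); print("tcp",s["tcp_pos"].round(4),s["eef_rot"].round(2),"q",s["joints"].round(0),"t",round(s["time_s"],2),"F",s["contact_force"].round(1),"w",round(s["gripper_width"],4))
    out={}
    for n in names:
        c=r.capture(n); np.savez(f"/tmp/{n}{tag}.npz",**c); out[n]=c
        p=proj(c,[s["tcp_pos"] if at is None else at])[0].astype(int)
        x0=max(0,p[0]-half[0]);y0=max(0,p[1]-half[1]); print(n,"crop origin",x0,y0,"k",k)
        i=c["pixels"][y0:y0+2*half[1],x0:x0+2*half[0]]
        cv2.imwrite(f"pics/{n}{tag}.png",cv2.resize(i,None,fx=k,fy=k,interpolation=cv2.INTER_CUBIC))
    return s,out
E
python3 -c "
from look import *
s,_=look(5)
delta(s,[.445,.115,.14],-91.8)"
```

```text
tcp [0.5933 0.0957 0.0774] [-1.7982e+02  1.0000e-02 -9.6050e+01] q [ 28.  21. -19.   0. -50. -34.] t 6.45 F [ 0.6  0.7 -2. ] w 0.0517
scene crop origin 206 161 k 5
top crop origin 215 142 k 5
tcp [0.5933 0.0957 0.0774] rot [-1.7982e+02  1.0000e-02 -9.6050e+01] q [ 27.8  20.8 -19.3   0.1 -49.7 -34. ] t 6.45 F [ 0.6  0.7 -2. ] w 0.0517
slide(now axes) [-0.035  1.493 -0.631] slide(goal axes) [-0.146  1.488 -0.626] turn [-0.0021 -0.     -0.0494]
```

View pics/scene5.png

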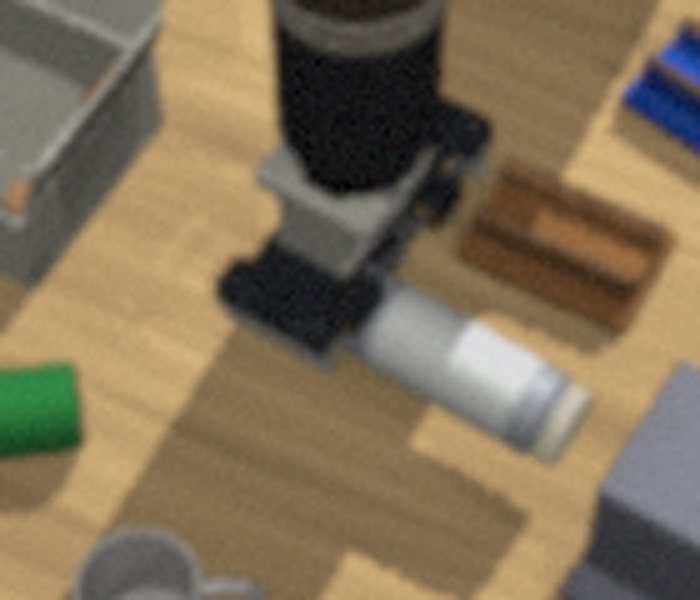

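View pics/top5.png

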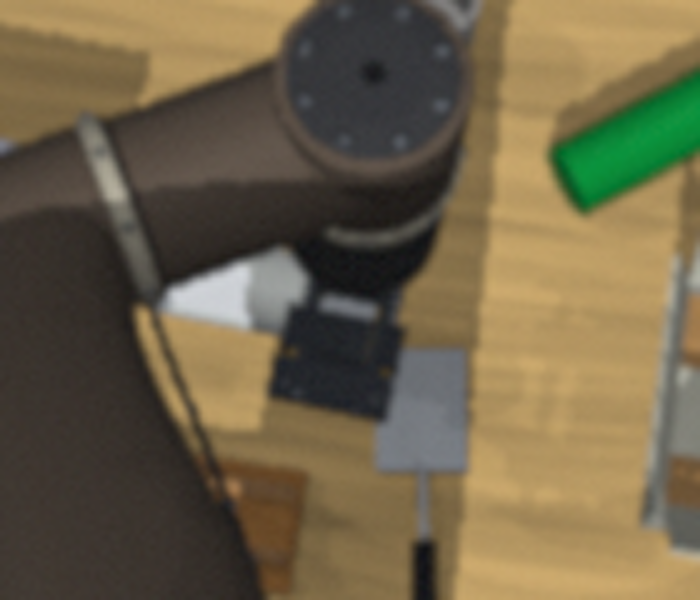

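Request:
apply_moves(
  slide=[
    [0, 0, -0.15],
    [0, 0, -0.25],
    [0, 0, -0.23],
    [-0.05, 0.2, 0],
    [-0.05, 0.3, 0],
    [-0.05, 0.3, 0],
    [0, 0.3, 0],
    [0, 0.2, 0],
  ],
  turn=[
    [0, 0, 0],
    [0, 0, 0],
    [0, 0, -0.05],
    [0, 0, 0],
    [0, 0, 0],
    [0, 0, 0],
    [0, 0, 0],
    [0, 0, 0],
  ],
  jaw=[0.6, 0.6, 0.6, 0.6, 0.6, 0.6, 0.6, 0.6],
)

```text
time_s: 7.35
tcp_pos: [0.4616, 0.1153, 0.1399]
eef_rot: [-179.9, -0.0, -91.6]
contact_force: [0.8, 0.7, -2.3]
gripper_width: 0.0515
```

Request:
apply_moves(
  slide=[
    [0, 0.15, 0],
    [0, 0, 0],
    [0, 0, 0],
    [0, 0, 0],
  ],
  turn=[
    [0, 0, 0],
    [0, 0, 0],
    [0, 0, 0],
    [0, 0, 0],
  ],
  jaw=[0.6, 0.6, 0.6, 0.6],
)

```text
time_s: 7.75
tcp_pos: [0.4493, 0.1157, 0.14]
eef_rot: [-179.8, -0.0, -91.7]
contact_force: [-0.5, -0.2, -2.7]
gripper_width: 0.0518
```

```bash
python3 -c "
from look import *
s,o=look(6)
delta(s,[.445,.115,.08],-91.8)
for n,c in o.items():
    W=cloud(c);X,Y,Z=W[...,0],W[...,1],W[...,2]
    P=W[(abs(X-.447)<.06)&(Y>.14)&(Y<.31)&(Z>.115)&(Z<.19)]
    print(n,len(P),P.mean(0),P.min(0),P.max(0))
    for a in np.arange(.14,.28,.02):
        Q=P[(P[:,1]>a)&(P[:,1]<a+.02)]
        if len(Q)>5: print(a.round(2),len(Q),Q[:,0].min().round(4),Q[:,0].max().round(4),np.percentile(Q[:,2],95).round(4))
"
```

```text
tcp [0.4493 0.1157 0.14  ] [-179.8    -0.    -91.71] q [ 39.   4. -32.   0. -54. -41.] t 7.75 F [-0.5 -0.2 -2.7] w 0.0518
scene crop origin 232 119 k 5
top crop origin 204 180 k 5
tcp [0.4493 0.1157 0.14  ] rot [-179.8    -0.    -91.71] q [ 39.    4.4 -31.8   0.2 -53.7 -40.8] t 7.75 F [-0.5 -0.2 -2.7] w 0.0518
slide(now axes) [0.009 0.045 0.6  ] slide(goal axes) [0.009 0.043 0.6  ] turn [-0.0023 -0.      0.0011]
scene 797 [0.46380134 0.21058269 0.1512063 ] [0.42633176 0.14054635 0.11550012] [0.48339204 0.27825528 0.16896158]
0.14 108 0.4263 0.4808 0.1662
0.16 114 0.4316 0.4828 0.1661
0.18 114 0.429 0.4834 0.1647
0.2 116 0.4286 0.483 0.163
0.22 114 0.428 0.483 0.1629
0.24 121 0.4292 0.4823 0.1621
0.26 110 0.4288 0.4818 0.1573
top 1 [0.42186463 0.16254878 0.14197437] [0.42186463 0.16254878 0.14197437] [0.42186463 0.16254878 0.14197437]
```

View pics/scene6.png

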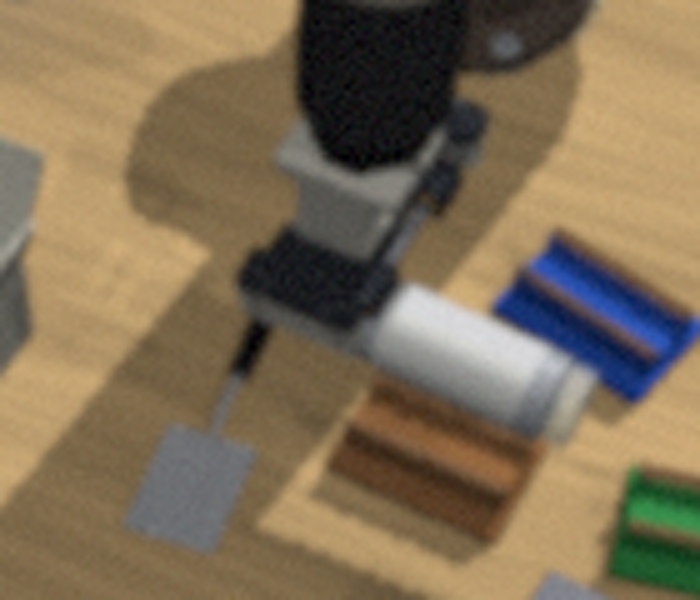

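View pics/top6.png

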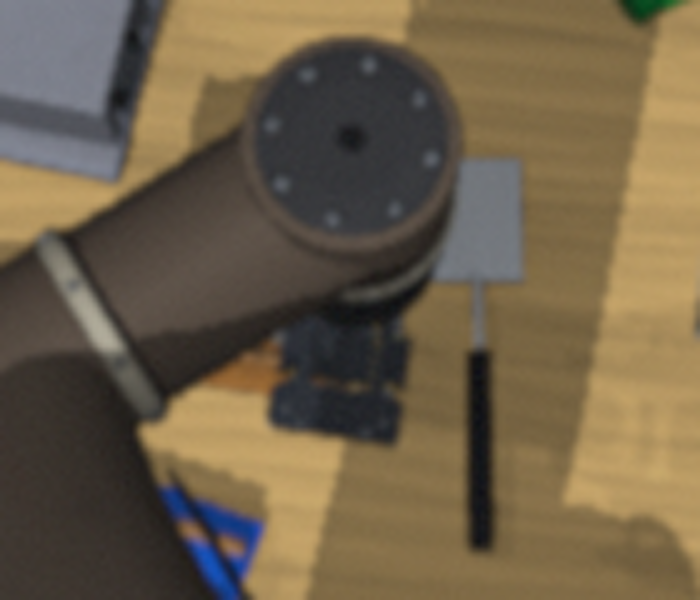

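Request:
apply_moves(
  slide=[
    [0, 0.04, 0],
    [0, 0, 0.2],
    [0, 0, 0.25],
    [0, 0, 0.2],
    [0, 0, 0.05],
    [0, 0, 0],
    [0, 0, 0],
  ],
  turn=[
    [0, 0, 0],
    [0, 0, 0],
    [0, 0, 0],
    [0, 0, 0],
    [0, 0, 0],
    [0, 0, 0],
    [0, 0, 0],
  ],
  jaw=[0.6, 0.6, 0.6, 0.6, 0.6, 0.6, 0.6],
)

```text
time_s: 8.55
tcp_pos: [0.4452, 0.1157, 0.0706]
eef_rot: [-179.8, 0.0, -91.7]
contact_force: [-1.1, 0.6, -2.5]
gripper_width: 0.0518
```

```bash
python3 -c "
from look import *
s,o=look(7,('scene',))
delta(s,[.445,.115,.063],-91.8)"
```

```text
tcp [0.4452 0.1157 0.0706] [-179.79    0.    -91.71] q [ 39.   9. -37.   0. -43. -41.] t 8.55 F [-1.1  0.6 -2.5] w 0.0518
scene crop origin 232 131 k 5
tcp [0.4452 0.1157 0.0706] rot [-179.79    0.    -91.71] q [ 39.3   9.3 -37.3   0.2 -43.2 -41.2] t 8.55 F [-1.1  0.6 -2.5] w 0.0518
slide(now axes) [0.007 0.002 0.076] slide(goal axes) [0.007 0.002 0.076] turn [-0.0025  0.      0.0011]
```

View pics/scene7.png

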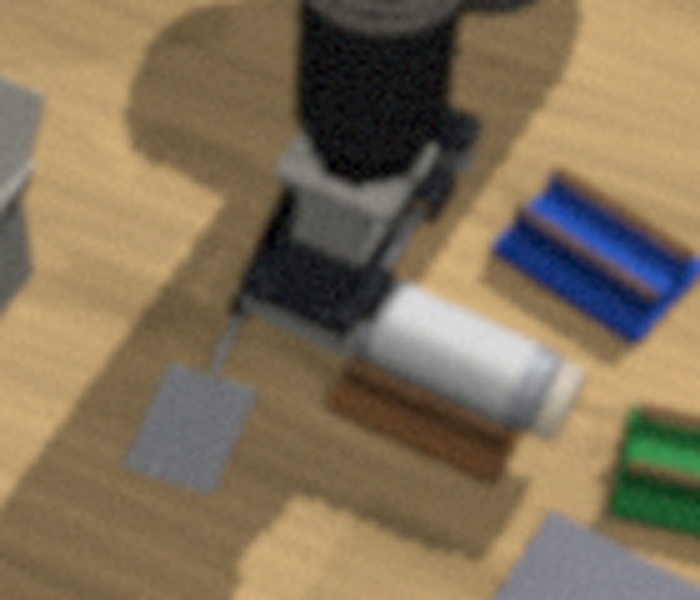

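Aligned above the V. Lower in small steps, watching force.

Request:
apply_moves(
  slide=[
    [0, 0, 0.03],
    [0, 0, 0.02],
    [0, 0, 0.01],
    [0, 0, 0],
  ],
  turn=[
    [0, 0, 0],
    [0, 0, 0],
    [0, 0, 0],
    [0, 0, 0],
  ],
  jaw=[0.6, 0.6, 0.6, 0.6],
)

```text
time_s: 9.0
tcp_pos: [0.4449, 0.1155, 0.064]
eef_rot: [-179.8, 0.0, -91.7]
contact_force: [0.9, -0.3, -1.6]
gripper_width: 0.0516
```

Request:
apply_moves(
  slide=[
    [0, 0, 0.01],
    [0, 0, 0.01],
    [0, 0, 0],
  ],
  turn=[
    [0, 0, 0],
    [0, 0, 0],
    [0, 0, 0],
  ],
  jaw=[0.6, 0.6, 0.6],
)

```text
time_s: 9.3
tcp_pos: [0.4447, 0.1153, 0.0624]
eef_rot: [-179.8, -0.0, -91.7]
contact_force: [-2.7, -1.7, 6.4]
gripper_width: 0.0517
```

Request:
apply_moves(
  slide=[
    [0, 0, 0],
    [0, 0, 0],
    [0, 0, 0],
    [0, 0, 0],
    [0, 0, 0],
    [0, 0, 0],
  ],
  turn=[
    [0, 0, 0],
    [0, 0, 0],
    [0, 0, 0],
    [0, 0, 0],
    [0, 0, 0],
    [0, 0, 0],
  ],
  jaw=[0.3, 0.2, 0.1, 0, 0, 0],
)

```text
time_s: 9.9
tcp_pos: [0.4447, 0.1154, 0.0618]
eef_rot: [-179.8, -0.0, -91.7]
contact_force: [0.4, 0.4, 0.0]
gripper_width: 0.0869
```

Request:
apply_moves(
  slide=[
    [0, 0, -0.2],
    [0, 0, -0.3],
    [0, 0, -0.3],
    [0, 0, -0.2],
    [0, 0, 0],
  ],
  turn=[
    [0, 0, 0],
    [0, 0, 0],
    [0, 0, 0],
    [0, 0, 0],
    [0, 0, 0],
  ],
  jaw=[0, 0, 0, 0, 0],
)

```text
time_s: 10.4
tcp_pos: [0.446, 0.1164, 0.1648]
eef_rot: [-179.6, 0.2, -91.7]
contact_force: [-0.1, -0.6, 0.0]
gripper_width: 0.0876
```

```bash
python3 -c "
from look import *
from scipy.optimize import least_squares
s,o=look(8,at=[.447,.182,.06])
for n,c in o.items():
    W=cloud(c);X,Y,Z=W[...,0],W[...,1],W[...,2]
    P=W[(abs(X-.447)<.045)&(Y>.1)&(Y<.27)&(Z>.06)&(Z<.1)]
    print(n,len(P),P.min(0),P.max(0))
    def f(q,r=.029):
        d=np.array([np.sin(q[1]),np.cos(q[1])]); nrm=np.array([d[1],-d[0]])
        return np.hypot((P[:,:2]-[q[0],.182])@nrm,P[:,2]-q[2]-q[3]*(P[:,1]-.182))-r
    if len(P)>50:
        g=least_squares(f,[.447,.03,.06,0],loss='soft_l1',f_scale=.002); print(g.x, np.degrees(g.x[1]))
        e=proj(c,[[g.x[0],.182,.06]]);print(e)
"
```

```text
tcp [0.446  0.1164 0.1648] [-1.7957e+02  1.6000e-01 -9.1690e+01] q [ 39.   2. -30.   0. -57. -41.] t 10.4 F [-0.1 -0.6  0. ] w 0.0876
scene crop origin 249 140 k 5
top crop origin 185 182 k 5
scene 807 [0.41777413 0.10059141 0.06010647] [0.48004055 0.26999781 0.09416106]
[ 0.44637694  0.02394282  0.05960454 -0.0032535 ] 1.3718225946074074
[[319.723543   200.54642388]]
top 97 [0.41575052 0.10200989 0.06152354] [0.44019714 0.18217431 0.09265825]
[ 0.4443199  -0.05994751  0.05763726 -0.07115028] -3.4347393359507294
[[255.14250584 243.41920034]]
```

View pics/scene8.png

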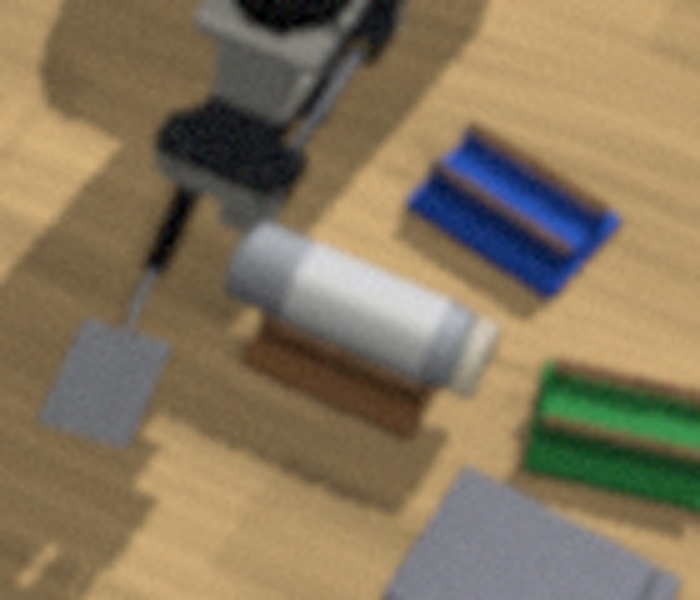

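View pics/top8.png

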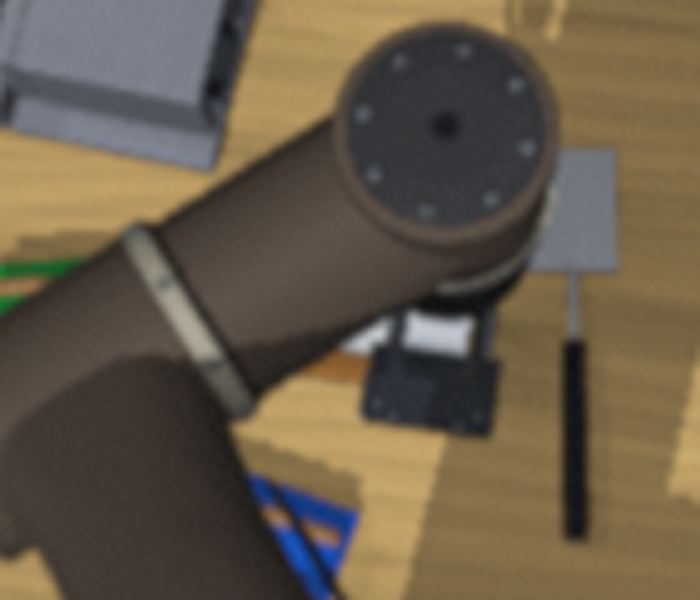

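```bash
python3 -c "
from h import *
c=load('/tmp/scene8.npz');W=cloud(c);X,Y,Z=W[...,0],W[...,1],W[...,2]
P=W[(abs(X-.447)<.03)&(Y>.05)&(Y<.33)&(Z>.075)&(Z<.095)]
print(np.sort(P[:,1])[[0,1,2,5,10,-10,-5,-2,-1]].round(4))
o=np.array([249,140])
for z,p in((.089,[(280,225),(490,318)]),(.06,[(232,262),(483,362)])):
    print(ray(c,np.array(p)/5+o,z).round(4))
from plant import r
delta(r.get_state(),[.447,.183,.068],-91.7)
"
```

```text
[0.0981 0.0989 0.0995 0.1013 0.1028 0.2757 0.2772 0.2774 0.2775]
[[0.4304 0.1183 0.089 ]
 [0.4362 0.2721 0.089 ]]
[[0.4534 0.0948 0.06  ]
 [0.4508 0.2772 0.06  ]]
tcp [0.4444 0.1155 0.162 ] rot [-1.798e+02  4.000e-02 -9.173e+01] q [ 39.4   2.6 -30.5   0.1 -56.8 -41.2] t 10.5 F [-0.1  0.1 -0.7] w 0.0876
slide(now axes) [-0.675 -0.003  0.941] slide(goal axes) [-0.675 -0.006  0.94 ] turn [-0.0023  0.0004 -0.0003]
```

Request:
apply_moves(
  slide=[
    [-0.3, 0, 0],
    [-0.3, 0, 0],
    [-0.1, 0, 0],
    [0, 0, 0.3],
    [0, 0, 0.3],
    [0, 0, 0.2],
    [0, 0, 0.14],
    [0, 0, 0],
  ],
  turn=[
    [0, 0, 0],
    [0, 0, 0],
    [0, 0, 0],
    [0, 0, 0],
    [0, 0, 0],
    [0, 0, 0],
    [0, 0, 0],
    [0, 0, 0],
  ],
  jaw=[0, 0, 0, 0, 0, 0, 0, 0],
)

```text
time_s: 11.3
tcp_pos: [0.445, 0.1837, 0.0652]
eef_rot: [179.9, -0.2, -91.7]
contact_force: [-0.8, 0.4, -0.1]
gripper_width: 0.0877
```

Request:
apply_moves(
  slide=[
    [0, 0, 0],
    [0, 0, 0],
    [0, 0, 0],
    [0, 0, 0],
    [0, 0, 0],
    [0, 0, 0],
  ],
  turn=[
    [0, 0, 0],
    [0, 0, 0],
    [0, 0, 0],
    [0, 0, 0],
    [0, 0, 0],
    [0, 0, 0],
  ],
  jaw=[0, 0.5, 0.6, 0.6, 0.6, 0.6],
  newtons=40,
)

```text
time_s: 11.9
tcp_pos: [0.4469, 0.1854, 0.0682]
eef_rot: [-179.8, 0.0, -91.7]
contact_force: [0.4, -0.4, -0.1]
gripper_width: 0.0529
```

```bash
python3 -c "
from look import *
s,o=look(9)
delta(s,[.447,.185,.068],-91.7)"
```

```text
tcp [0.4469 0.1854 0.0682] [-1.7981e+02  1.0000e-02 -9.1710e+01] q [ 46.  12. -35.   0. -44. -48.] t 11.9 F [ 0.4 -0.4 -0.1] w 0.0529
scene crop origin 250 139 k 5
top crop origin 184 182 k 5
tcp [0.4469 0.1854 0.0682] rot [-1.7981e+02  1.0000e-02 -9.1710e+01] q [ 46.   11.7 -34.6   0.2 -43.6 -47.9] t 11.9 F [ 0.4 -0.4 -0.1] w 0.0529
slide(now axes) [ 0.004 -0.002  0.002] slide(goal axes) [ 0.004 -0.002  0.002] turn [-0.0022  0.0001 -0.0002]
```

View pics/scene9.png

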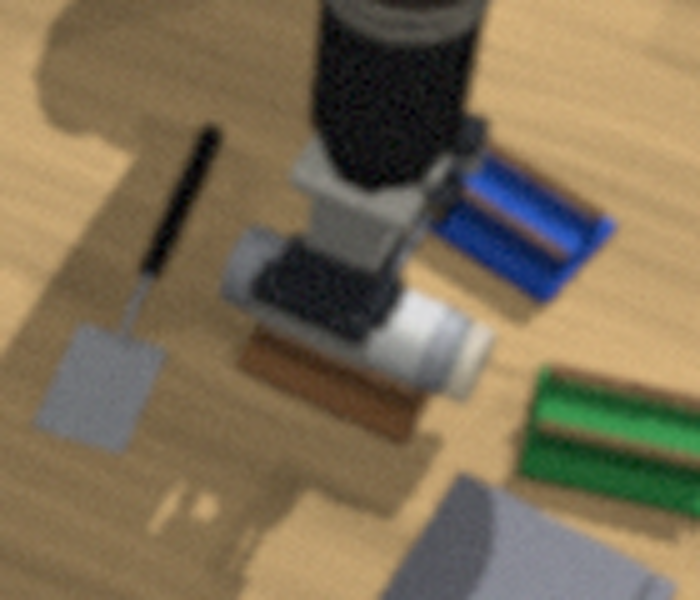

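Request:
apply_moves(
  slide=[
    [0, 0, -0.15],
    [0, 0, -0.3],
    [0, 0, -0.4],
    [0, 0, -0.4],
    [0, 0, -0.35],
    [0, 0, 0],
    [0, 0, 0],
  ],
  turn=[
    [0, 0, 0],
    [0, 0, 0],
    [0, 0, 0],
    [0, 0, 0],
    [0, 0, 0],
    [0, 0, 0.008],
    [0, 0, 0],
  ],
  jaw=[0.6, 0.6, 0.6, 0.6, 0.6, 0.6, 0.6],
)

```text
time_s: 12.7
tcp_pos: [0.446, 0.1855, 0.2279]
eef_rot: [-179.8, 0.1, -92.4]
contact_force: [0.1, -0.0, -3.3]
gripper_width: 0.0458
```

```bash
python3 -c "
from look import *
s,o=look(10,('scene',))
delta(s,[.556,-.2275,.225],-92.35)"
```

```text
tcp [0.446  0.1855 0.2279] [-1.7983e+02  6.0000e-02 -9.2440e+01] q [ 46.   2. -22.   0. -66. -49.] t 12.7 F [ 0.1 -0.  -3.3] w 0.0458
scene crop origin 255 109 k 5
tcp [0.446  0.1855 0.2279] rot [-1.7983e+02  6.0000e-02 -9.2440e+01] q [ 46.1   1.7 -22.1   0.1 -66.  -48.5] t 12.7 F [ 0.1 -0.  -3.3] w 0.0458
slide(now axes) [ 4.079 -1.275  0.029] slide(goal axes) [ 4.081 -1.269  0.029] turn [-0.002   0.0007 -0.0011]
```

View pics/scene10.png

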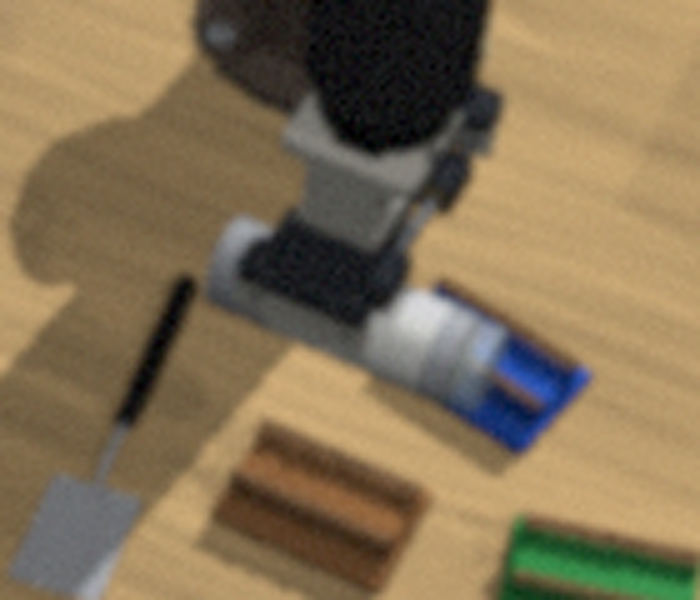

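```bash
python3 -c "
from look import *
from scipy.optimize import least_squares
c=load('/tmp/scene10.npz')
W=cloud(c);X,Y,Z=W[...,0],W[...,1],W[...,2]
m=(abs(X-.447)<.05)&(((Y>.085)&(Y<.14))|((Y>.225)&(Y<.27)))&(Z>.17)&(Z<.26)
P=W[m]
def f(q,r=.029):
    d=np.array([np.sin(q[1]),np.cos(q[1])]); nrm=np.array([d[1],-d[0]])
    return np.hypot((P[:,:2]-[q[0],.182])@nrm,P[:,2]-q[2]-q[3]*(P[:,1]-.182))-r
g=least_squares(f,[.447,.04,.22,0],loss='soft_l1',f_scale=.002); print(len(P),g.x)
print(r.get_state()['gripper_width'])
"
```

```text
417 [ 4.45113630e-01  3.47969847e-02  2.18686034e-01 -2.50034125e-04]
0.04566469165050028
```

Request:
apply_moves(
  slide=[
    [0, 0, 0],
    [0, 0, 0],
  ],
  turn=[
    [0, 0, 0],
    [0, 0, 0],
  ],
  jaw=[0.6, 0.6],
)

```text
time_s: 12.95
tcp_pos: [0.4457, 0.185, 0.2265]
eef_rot: [-179.9, -0.1, -92.4]
contact_force: [0.4, 0.1, -3.0]
gripper_width: 0.0462
```

```bash
cat > ax.py <<'E'
from look import *
from scipy.optimize import least_squares
def axis(tag):
    s,o=look(tag,('scene',)); c=o['scene']; t=s['tcp_pos']
    W=cloud(c);X,Y,Z=W[...,0],W[...,1],W[...,2]; dy=Y-t[1]
    P=W[(abs(X-t[0])<.05)&(((dy>-.1)&(dy<-.045))|((dy>.04)&(dy<.085)))&(abs(Z-t[2])<.05)]
    def f(q,r=.029):
        d=np.array([np.sin(q[1]),np.cos(q[1])]); nrm=np.array([d[1],-d[0]])
        return np.hypot((P[:,:2]-[q[0],t[1]])@nrm,P[:,2]-q[2]-q[3]*(P[:,1]-t[1]))-r
    g=least_squares(f,[t[0],.035,t[2],0],loss='soft_l1',f_scale=.002); print(len(P),"x",g.x[0].round(4),"tilt",np.degrees(g.x[1]).round(2),"z",g.x[2].round(4),"slope",g.x[3].round(4),"tcp-axis",(t[2]-g.x[2]).round(4),np.median(abs(g.fun)).round(4))
E
python3 -c "
from ax import *
axis(11)"
```

```text
tcp [0.4457 0.185  0.2265] [-1.7994e+02 -1.2000e-01 -9.2400e+01] q [ 46.   2. -22.   0. -66. -49.] t 12.95 F [ 0.4  0.1 -3. ] w 0.0462
scene crop origin 255 109 k 5
419 x 0.445 tilt 2.14 z 0.2173 slope -0.0093 tcp-axis 0.0092 0.0015
```

Request:
apply_moves(
  slide=[
    [0.1, -0.03, 0],
    [0.2, -0.06, 0],
    [0.3, -0.1, 0],
    [0.35, -0.11, 0],
    [0.35, -0.11, 0],
    [0.35, -0.11, 0],
    [0.35, -0.11, 0],
    [0.35, -0.11, 0],
  ],
  turn=[
    [0, 0, 0],
    [0, 0, 0],
    [0, 0, 0],
    [0, 0, 0],
    [0, 0, 0],
    [0, 0, 0],
    [0, 0, 0],
    [0, 0, 0],
  ],
  jaw=[0.6, 0.6, 0.6, 0.6, 0.6, 0.6, 0.6, 0.6],
)

```text
time_s: 13.8
tcp_pos: [0.5103, -0.0546, 0.2279]
eef_rot: [-179.9, -0.0, -92.4]
contact_force: [0.2, 0.5, -2.9]
gripper_width: 0.0457
```

Request:
apply_moves(
  slide=[
    [0.35, -0.11, 0],
    [0.35, -0.11, 0],
    [0.35, -0.11, 0],
    [0.3, -0.1, 0],
    [0.2, -0.06, 0],
    [0.1, -0.02, 0],
    [0, 0, 0],
    [0, 0, 0],
  ],
  turn=[
    [0, 0, 0],
    [0, 0, 0],
    [0, 0, 0],
    [0, 0, 0],
    [0, 0, 0],
    [0, 0, 0],
    [0, 0, 0],
    [0, 0, 0],
  ],
  jaw=[0.6, 0.6, 0.6, 0.6, 0.6, 0.6, 0.6, 0.6],
)

```text
time_s: 14.6
tcp_pos: [0.554, -0.2193, 0.2279]
eef_rot: [-179.9, 0.0, -92.4]
contact_force: [-0.6, 0.6, -1.7]
gripper_width: 0.0454
```

```bash
python3 -c "
from ax import *
axis(12)
delta(r.get_state(),[.556,-.2275,.225],-92.35)"
```

```text
tcp [ 0.554  -0.2193  0.2279] [-1.7987e+02  1.0000e-02 -9.2430e+01] q [ -3.  13.  -9.  -0. -68.   0.] t 14.6 F [-0.6  0.6 -1.7] w 0.0454
scene crop origin 122 87 k 5
254 x 0.5558 tilt -0.44 z 0.222 slope -0.0594 tcp-axis 0.0059 0.0014
tcp [ 0.5541 -0.219   0.2282] rot [-179.85    0.    -92.39] q [ -2.8  12.7  -9.1  -0.  -68.    0.4] t 14.65 F [ 0.3  0.3 -3.6] w 0.0458
slide(now axes) [ 0.084 -0.023  0.032] slide(goal axes) [ 0.084 -0.023  0.032] turn [-0.0018  0.     -0.0005]
```

View pics/scene12.png

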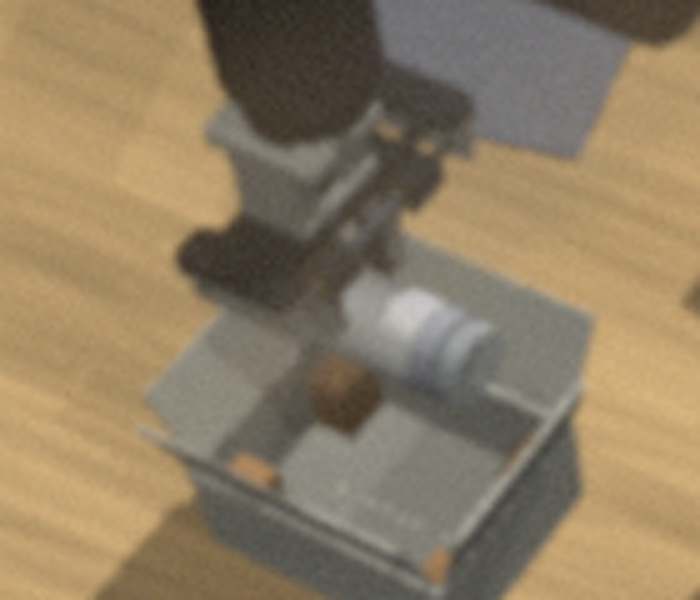

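Request:
apply_moves(
  slide=[
    [0.08, -0.02, 0],
    [0, 0, 0.2],
    [0, 0, 0.3],
    [0, 0, 0.3],
    [0, 0, 0.2],
    [0, 0, 0.1],
    [0, 0, 0],
    [0, 0, 0],
  ],
  turn=[
    [0, 0, 0],
    [0, 0, 0],
    [0, 0, 0],
    [0, 0, 0],
    [0, 0, 0],
    [0, 0, 0],
    [0, 0, 0],
    [0, 0, 0],
  ],
  jaw=[0.6, 0.6, 0.6, 0.6, 0.6, 0.6, 0.6, 0.6],
)

```text
time_s: 15.45
tcp_pos: [0.5572, -0.2277, 0.1194]
eef_rot: [-179.8, -0.0, -92.4]
contact_force: [0.2, -0.5, -2.6]
gripper_width: 0.0455
```

```bash
python3 -c "
from look import *
s,o=look(13,half=(80,70))
delta(s,[.556,-.2275,.045],-92.35)"
```

```text
tcp [ 0.5572 -0.2277  0.1194] [-1.7975e+02 -4.0000e-02 -9.2360e+01] q [ -4.  18. -17.   0. -55.   1.] t 15.45 F [ 0.2 -0.5 -2.6] w 0.0455
scene crop origin 115 98 k 5
top crop origin 301 151 k 5
tcp [ 0.5572 -0.2277  0.1194] rot [-1.7975e+02 -4.0000e-02 -9.2360e+01] q [ -3.6  18.3 -16.7   0.  -54.8   1.2] t 15.45 F [ 0.2 -0.5 -2.6] w 0.0455
slide(now axes) [-0.002  0.015  0.744] slide(goal axes) [-0.001  0.012  0.744] turn [-0.0029 -0.0004 -0.0001]
```

View pics/scene13.png

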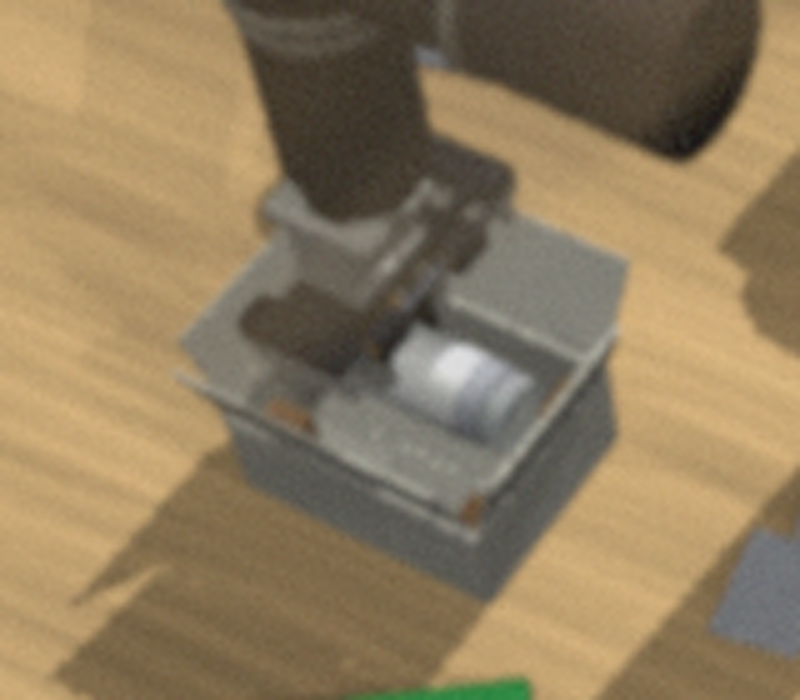

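View pics/top13.png

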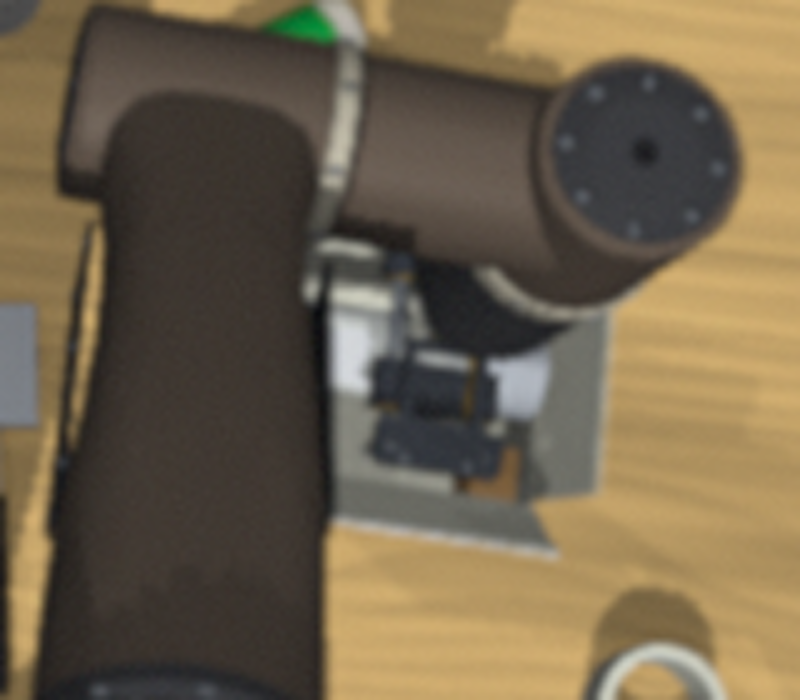

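Request:
apply_moves(
  slide=[
    [0, 0.01, 0.2],
    [0, 0, 0.15],
    [0, 0, 0.1],
    [0, 0, 0.05],
    [0, 0, 0],
  ],
  turn=[
    [0, 0, 0],
    [0, 0, 0],
    [0, 0, 0],
    [0, 0, 0],
    [0, 0, 0],
  ],
  jaw=[0.6, 0.6, 0.6, 0.6, 0.6],
)

```text
time_s: 16.05
tcp_pos: [0.5556, -0.2276, 0.0683]
eef_rot: [-179.8, -0.0, -92.4]
contact_force: [0.2, 1.0, -2.2]
gripper_width: 0.0456
```

Request:
apply_moves(
  slide=[
    [0, 0, 0.06],
    [0, 0, 0.06],
    [0, 0, 0.04],
    [0, 0, 0],
  ],
  turn=[
    [0, 0, 0],
    [0, 0, 0],
    [0, 0, 0],
    [0, 0, 0],
  ],
  jaw=[0.6, 0.6, 0.6, 0.6],
)

```text
time_s: 16.45
tcp_pos: [0.5551, -0.2275, 0.0517]
eef_rot: [-179.9, -0.0, -92.4]
contact_force: [-0.4, 0.8, -3.0]
gripper_width: 0.0456
```

```bash
python3 -c "
from look import *
s,o=look(14,half=(80,70))
delta(s,[.556,-.2275,.045],-92.35)"
```

```text
tcp [ 0.5551 -0.2275  0.0517] [-179.89   -0.    -92.42] q [ -4.  22. -21.   0. -47.   1.] t 16.45 F [-0.4  0.8 -3. ] w 0.0456
scene crop origin 119 110 k 5
top crop origin 296 155 k 5
tcp [ 0.5551 -0.2275  0.0517] rot [-179.89   -0.    -92.42] q [ -3.6  22.5 -20.8   0.  -46.6   1.2] t 16.45 F [-0.4  0.8 -3. ] w 0.0456
slide(now axes) [-0.001 -0.009  0.067] slide(goal axes) [-0.001 -0.009  0.067] turn [-0.0012 -0.     -0.0008]
```

View pics/scene14.png

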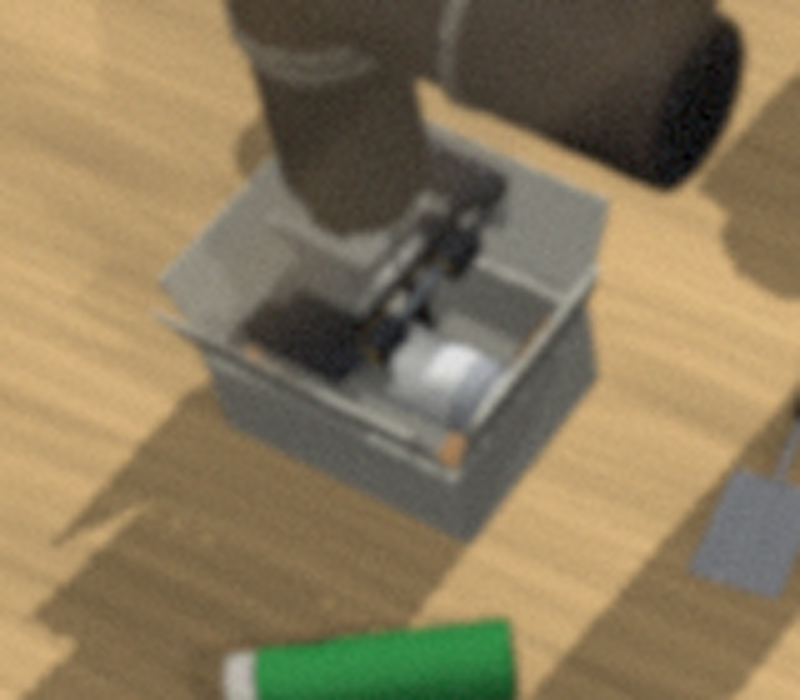

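View pics/top14.png

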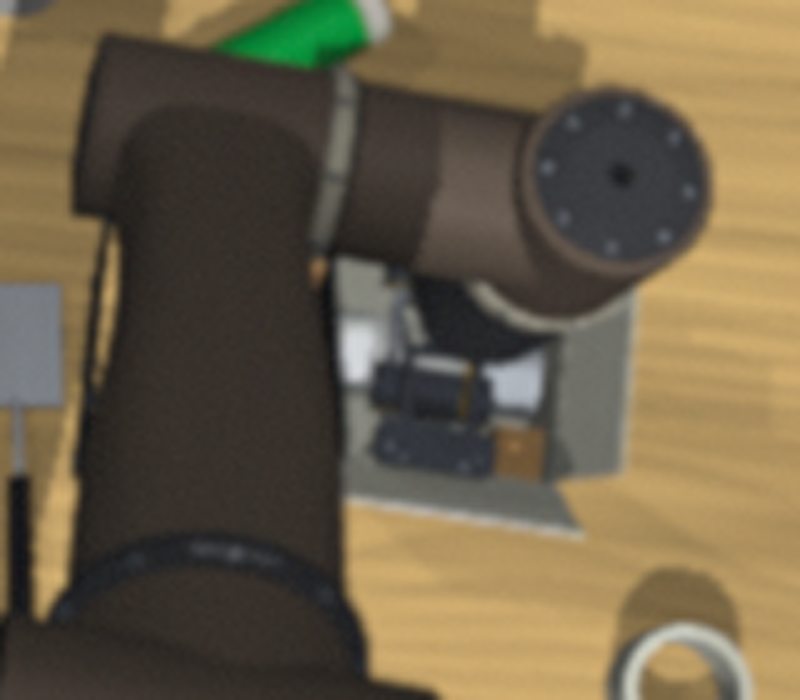

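Request:
apply_moves(
  slide=[
    [0, 0, 0.03],
    [0, 0, 0.02],
    [0, 0, 0.01],
    [0, 0, 0],
  ],
  turn=[
    [0, 0, 0],
    [0, 0, 0],
    [0, 0, 0],
    [0, 0, 0],
  ],
  jaw=[0.6, 0.6, 0.6, 0.6],
)

```text
time_s: 16.95
tcp_pos: [0.5555, -0.2276, 0.0461]
eef_rot: [-179.8, -0.0, -92.4]
contact_force: [-0.4, 0.6, -2.9]
gripper_width: 0.0457
```

Request:
apply_moves(
  slide=[
    [0, 0, 0.02],
    [0, 0, 0],
  ],
  turn=[
    [0, 0, 0],
    [0, 0, 0],
  ],
  jaw=[0.6, 0.6],
)

```text
time_s: 17.15
tcp_pos: [0.5555, -0.2276, 0.0441]
eef_rot: [-179.8, -0.0, -92.4]
contact_force: [0.5, -0.2, -1.7]
gripper_width: 0.046
```

Request:
apply_moves(
  slide=[
    [0, 0, 0.015],
    [0, 0, 0],
  ],
  turn=[
    [0, 0, 0],
    [0, 0, 0],
  ],
  jaw=[0.6, 0.6],
)

```text
time_s: 17.35
tcp_pos: [0.5555, -0.2275, 0.0427]
eef_rot: [-179.8, -0.0, -92.4]
contact_force: [-0.3, 0.2, -3.1]
gripper_width: 0.0454
```

Request:
apply_moves(
  slide=[
    [0, 0, 0.01],
    [0, 0, 0],
    [0, 0, 0.01],
    [0, 0, 0],
  ],
  turn=[
    [0, 0, 0],
    [0, 0, 0],
    [0, 0, 0],
    [0, 0, 0],
  ],
  jaw=[0.6, 0.6, 0.6, 0.6],
)

```text
time_s: 17.75
tcp_pos: [0.5558, -0.2276, 0.0413]
eef_rot: [-179.8, -0.0, -92.4]
contact_force: [-1.4, 1.1, 2.5]
gripper_width: 0.0456
```

Contact with the bottom. Release partway (≈75 mm).

Request:
apply_moves(
  slide=[
    [0, 0, 0],
    [0, 0, 0],
    [0, 0, 0],
    [0, 0, 0],
    [0, 0, 0],
    [0, 0, 0],
  ],
  turn=[
    [0, 0, 0],
    [0, 0, 0],
    [0, 0, 0],
    [0, 0, 0],
    [0, 0, 0],
    [0, 0, 0],
  ],
  jaw=[0.35, 0.25, 0.15, 0.12, 0.12, 0.12],
)

```text
time_s: 18.35
tcp_pos: [0.5556, -0.2276, 0.0408]
eef_rot: [-179.8, -0.0, -92.4]
contact_force: [-0.6, 0.3, -0.4]
gripper_width: 0.0767
```

Request:
apply_moves(
  slide=[
    [0, 0, -0.15],
    [0, 0, -0.3],
    [0, 0, -0.4],
    [0, 0, -0.4],
    [0, 0, -0.4],
    [0, 0, -0.3],
    [0, 0, 0],
  ],
  turn=[
    [0, 0, 0],
    [0, 0, 0],
    [0, 0, 0],
    [0, 0, 0],
    [0, 0, 0],
    [0, 0, 0],
    [0, 0, 0],
  ],
  jaw=[0.12, 0.12, 0.12, 0.12, 0.12, 0.12, 0.12],
)

```text
time_s: 19.05
tcp_pos: [0.5573, -0.2282, 0.2412]
eef_rot: [-179.3, -0.1, -92.4]
contact_force: [0.6, -0.3, -1.2]
gripper_width: 0.077
```

```bash
python3 -c "
from look import *
s,o=look(15,at=[.556,-.2275,.08],half=(80,70))"
```

```text
tcp [ 0.5573 -0.2282  0.2412] [-1.7935e+02 -1.1000e-01 -9.2380e+01] q [ -4.  13.  -8.   0. -69.   1.] t 19.05 F [ 0.6 -0.3 -1.2] w 0.077
scene crop origin 117 105 k 5
top crop origin 298 153 k 5
```

View pics/scene15.png

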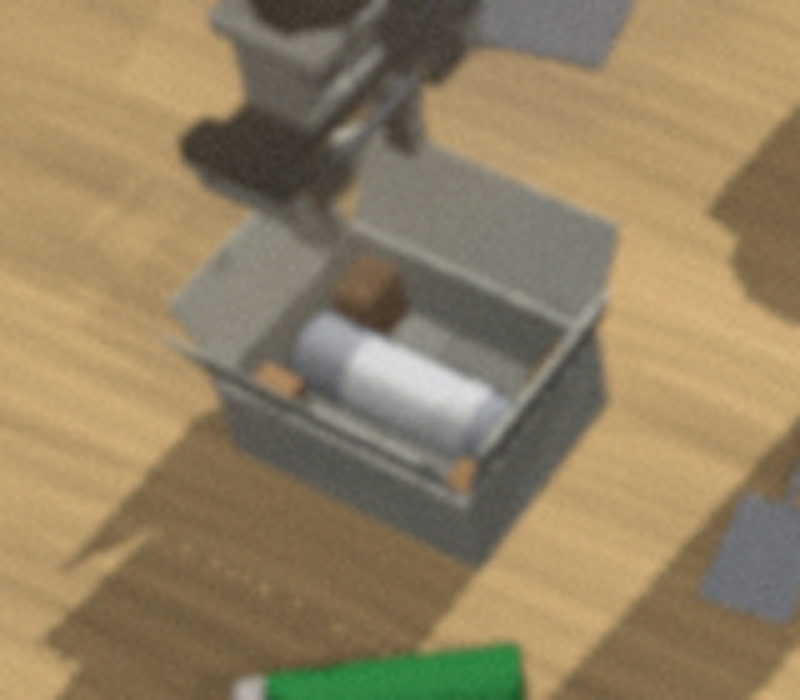

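View pics/top15.png

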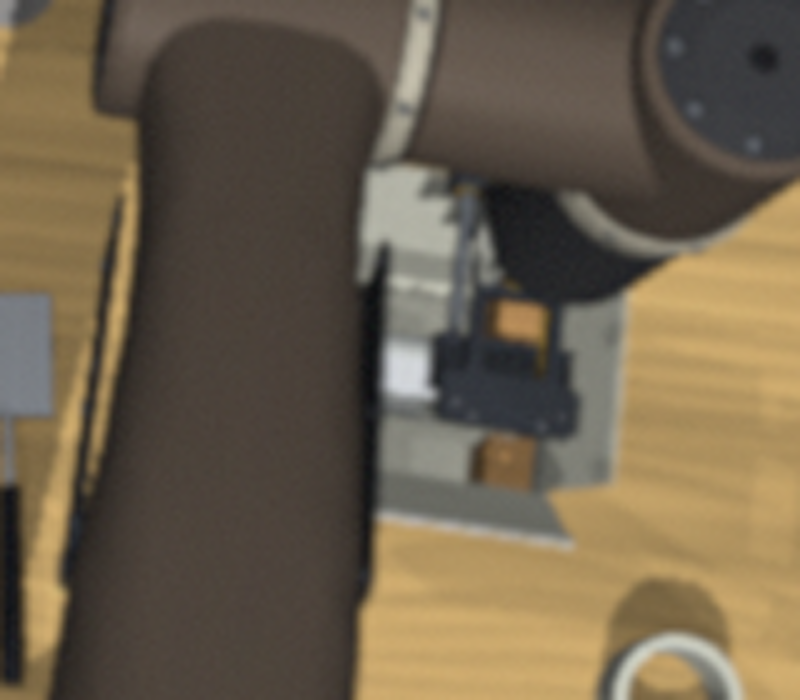

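```bash
cat > flaps.py <<'E'
from h import *
def flaps(c):
    W=cloud(c); X,Y,Z=W[...,0],W[...,1],W[...,2]
    C=np.array([.556,-.2275]); a=np.radians(-2.35); ex=np.array([np.cos(a),np.sin(a)]); ey=np.array([-np.sin(a),np.cos(a)])
    x=(W[...,:2]-C)@ex; y=(W[...,:2]-C)@ey
    out={}
    for nm,s,t,w in (("far",x,y,80),("near",-x,y,80),("left",y,x,102),("right",-y,x,102)):
        u=s-w/1000.; zc=.0835 if w==80 else .08
        m=(Z>.095)&(Z<.2)&(u>-.06)&(u<.09)&(abs(t)<.07)&(np.hypot(u,Z-zc)<.09)
        if m.sum()<15: print(nm,m.sum());continue
        ang=np.degrees(np.arctan2(Z[m]-zc,-u[m])); print(nm,m.sum(),"fold deg",np.percentile(ang,[10,50,90]).round(1))
E
python3 -c "
from flaps import *
from scipy.optimize import least_squares
c=load('/tmp/scene15.npz');flaps(c)
print('orig');flaps(load('/tmp/scene0.npz'));flaps(load('/tmp/top0.npz'))
W=cloud(c);X,Y,Z=W[...,0],W[...,1],W[...,2]
hsv=cv2.cvtColor(c['pixels'],cv2.COLOR_BGR2HSV)
P=W[(abs(X-.56)<.035)&(Y>-.33)&(Y<-.15)&(Z>.03)&(Z<.07)&(hsv[...,1]<70)]
def f(q,r=.029):
    d=np.array([np.sin(q[1]),np.cos(q[1])]); nrm=np.array([d[1],-d[0]])
    return np.hypot((P[:,:2]-[q[0],-.2275])@nrm,P[:,2]-q[2]-q[3]*(P[:,1]+.2275))-r
g=least_squares(f,[.556,.04,.033,0],loss='soft_l1',f_scale=.002); print(len(P),g.x,np.degrees(g.x[1]),np.median(abs(g.fun)));print(np.percentile(P[:,1],[0,1,50,99,100]))
from plant import r
delta(r.get_state(),[.556,-.2275,.24],-2.35)
"
```

```text
far 122 fold deg [109.2 110.7 111.5]
near 645 fold deg [113.8 119.8 124.6]
left 130 fold deg [107.3 109.5 112. ]
right 359 fold deg [101.7 108.9 113.5]
orig
far 122 fold deg [109.3 110.7 111.2]
near 675 fold deg [114.2 119.5 124. ]
left 132 fold deg [107.5 109.6 112.6]
right 496 fold deg [102.  108.8 113.4]
far 567 fold deg [101.4 107.2 110.2]
near 367 fold deg [119.  121.1 122.9]
left 138 fold deg [ 96.5 102.4 105.1]
right 419 fold deg [110.4 113.7 118. ]
752 [5.54892511e-01 3.95158423e-02 3.23709703e-02 2.77855840e-04] 2.264090985995118 0.0016655665572226745
[-0.32958976 -0.3286216  -0.24292834 -0.15417221 -0.15008131]
tcp [ 0.5552 -0.2274  0.2364] rot [-1.7973e+02  1.0000e-02 -9.2410e+01] q [ -3.6  12.8  -7.9  -0.  -69.    1.2] t 19.15 F [ 0.2  0.9 -0. ] w 0.077
slide(now axes) [ 0.001 -0.008 -0.036] slide(goal axes) [ 0.008  0.001 -0.036] turn [-0.0025 -0.0024 -1.0479]
```

Request:
apply_moves(
  slide=[
    [-0.2, 0, 0],
    [-0.35, 0, 0],
    [-0.4, 0, 0],
    [-0.4, 0, 0],
    [-0.21, 0, 0],
    [0, 0, 0],
    [0, 0, 0.3],
    [0, 0, 0.3],
  ],
  turn=[
    [0, 0, 0],
    [0, 0, 0],
    [0, 0, 0],
    [0, 0, 0],
    [0, 0, 0],
    [0, 0, 0],
    [0, 0, 0],
    [0, 0, 0],
  ],
  jaw=[1, 1, 1, 1, 1, 1, 1, 1],
  newtons=20,
)

```text
time_s: 19.95
tcp_pos: [0.5616, -0.0717, 0.1746]
eef_rot: [-179.8, 0.0, -92.4]
contact_force: [-0.5, 0.3, -0.7]
gripper_width: 0.0185
```

Request:
apply_moves(
  slide=[
    [0, 0, 0.25],
    [0, 0, 0.17],
    [0, 0, 0],
    [0, 0, 0],
  ],
  turn=[
    [0, 0, 0],
    [0, 0, 0],
    [0, 0, 0],
    [0, 0, 0],
  ],
  jaw=[1, 1, 1, 1],
)

```text
time_s: 20.35
tcp_pos: [0.5616, -0.0722, 0.1333]
eef_rot: [-179.9, -0.1, -92.4]
contact_force: [-0.9, -0.0, 0.6]
gripper_width: 0.0003
```

```bash
cat > cf.py <<'E'
from look import *
from flaps import flaps
def where(s):
    a=np.radians(-2.35); d=s["tcp_pos"][:2]-[.556,-.2275]
    print("carton xy of TCP mm",(1000*np.array([d@[np.cos(a),np.sin(a)],d@[-np.sin(a),np.cos(a)]])).round(1),"tip z",(1000*(s["tcp_pos"][2]-.014)).round(1))
def go(tag,names=("scene",)):
    s,o=look(tag,names,at=[.556,-.2275,.08],half=(80,70)); where(s)
    for n in o: print(n); flaps(o[n])
E
python3 -c "
from cf import *
go(16)"
```

```text
tcp [ 0.5616 -0.0722  0.1333] [-1.7993e+02 -5.0000e-02 -9.2420e+01] q [ 13.  14. -20.   0. -55. -15.] t 20.35 F [-0.9 -0.   0.6] w 0.0003
scene crop origin 117 105 k 5
carton xy of TCP mm [ -0.8 155.4] tip z 119.3
scene
far 123 fold deg [109.4 110.7 111.5]
near 317 fold deg [114.5 119.7 124.2]
left 30 fold deg [108.7 110.5 130.1]
right 503 fold deg [101.8 109.1 113.2]
```

View pics/scene16.png

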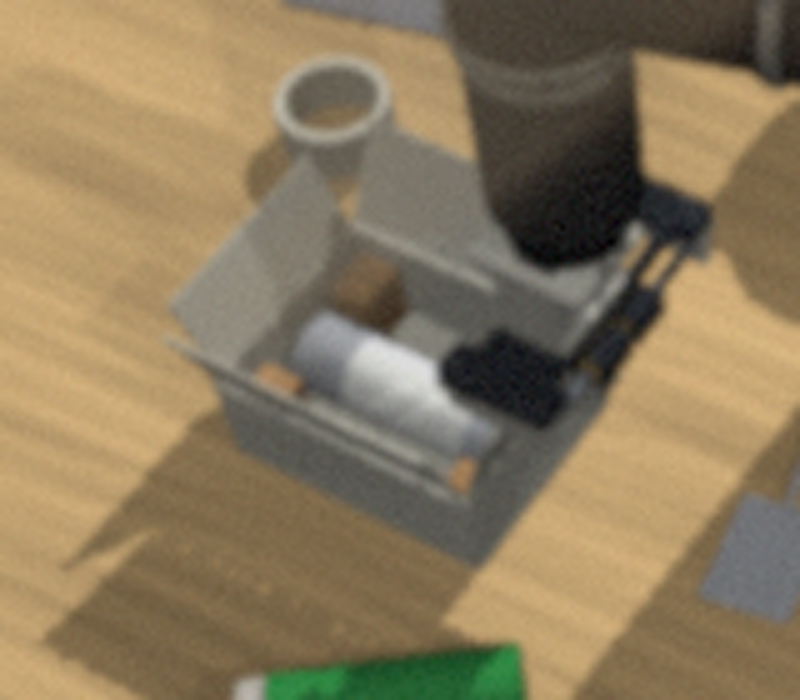

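Request:
apply_moves(
  slide=[
    [0.12, 0, 0],
    [0.12, 0, 0],
    [0.12, 0, 0],
    [0.08, 0, 0],
    [0.1, 0, 0.02],
    [0.1, 0, 0.03],
    [0.08, 0, 0.06],
    [0.06, 0, 0.08],
  ],
  turn=[
    [0, 0, 0],
    [0, 0, 0],
    [0, 0, 0],
    [0, 0, 0],
    [0, 0, 0],
    [0, 0, 0],
    [0, 0, 0],
    [0, 0, 0],
  ],
  jaw=[1, 1, 1, 1, 1, 1, 1, 1],
)

```text
time_s: 21.2
tcp_pos: [0.5586, -0.1505, 0.1143]
eef_rot: [-179.8, -0.0, -92.4]
contact_force: [0.4, 0.4, 2.4]
gripper_width: 0.0005
```

```bash
python3 -c "
from cf import *
go(17)"
```

```text
tcp [ 0.5586 -0.1505  0.1143] [-1.7982e+02 -1.0000e-02 -9.2430e+01] q [  4.  17. -20.   0. -53.  -7.] t 21.2 F [0.4 0.4 2.4] w 0.0005
scene crop origin 117 105 k 5
carton xy of TCP mm [-0.5 77. ] tip z 100.3
scene
far 151 fold deg [ 71.6 110.5 111.2]
near 38 fold deg [116.4 119.  122.8]
left 333 fold deg [47.7 53.7 70.6]
right 492 fold deg [101.9 109.  113.4]
```

View pics/scene17.png

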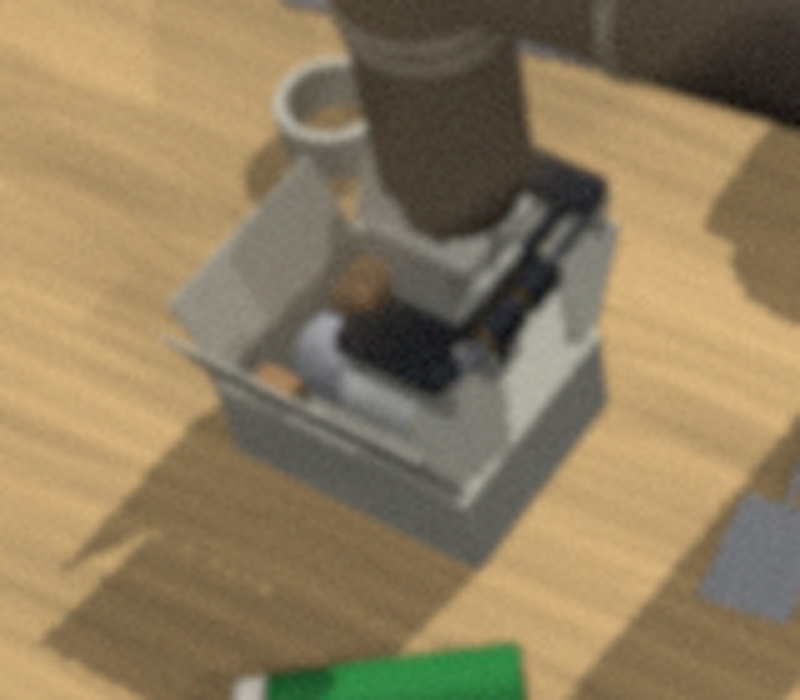

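Request:
apply_moves(
  slide=[
    [0.03, 0, 0.05],
    [0.03, 0, 0.05],
    [0, 0, 0.03],
    [0, 0, 0],
  ],
  turn=[
    [0, 0, 0],
    [0, 0, 0],
    [0, 0, 0],
    [0, 0, 0],
  ],
  jaw=[1, 1, 1, 1],
)

```text
time_s: 21.65
tcp_pos: [0.5582, -0.1555, 0.1012]
eef_rot: [-179.9, -0.0, -92.4]
contact_force: [0.6, -0.7, -0.9]
gripper_width: 0.0009
```

Request:
apply_moves(
  slide=[
    [0, 0, 0.015],
    [0, 0, 0.01],
    [0, 0, 0],
  ],
  turn=[
    [0, 0, 0],
    [0, 0, 0],
    [0, 0, 0],
  ],
  jaw=[1, 1, 1],
)

```text
time_s: 21.95
tcp_pos: [0.5586, -0.1555, 0.0994]
eef_rot: [-179.8, -0.0, -92.4]
contact_force: [-0.1, -0.2, 0.3]
gripper_width: 0.0004
```

Request:
apply_moves(
  slide=[
    [0, 0, 0.01],
    [0, 0, 0.01],
    [0, 0, 0],
  ],
  turn=[
    [0, 0, 0],
    [0, 0, 0],
    [0, 0, 0],
  ],
  jaw=[1, 1, 1],
)

```text
time_s: 22.25
tcp_pos: [0.5586, -0.1556, 0.0973]
eef_rot: [-179.8, -0.0, -92.4]
contact_force: [1.2, 0.3, 1.0]
gripper_width: 0.0005
```

```bash
python3 -c "
from cf import *
go(18)
c=load('/tmp/scene18.npz');W=cloud(c);X,Y,Z=W[...,0],W[...,1],W[...,2]
for y in np.arange(-.2,-.12,.01):
    m=(abs(X-.60)<.02)&(abs(Y-y)<.005); print(y.round(3),m.sum(),np.nanmedian(Z[m]).round(4))
"
```

```text
tcp [ 0.5586 -0.1556  0.0973] [-1.7981e+02 -1.0000e-02 -9.2400e+01] q [  4.  18. -21.   0. -51.  -6.] t 22.25 F [1.2 0.3 1. ] w 0.0005
scene crop origin 117 105 k 5
carton xy of TCP mm [-0.4 71.9] tip z 83.3
scene
far 182 fold deg [ 44.6 110.1 111.1]
near 40 fold deg [114.1 119.8 125.1]
left 182 fold deg [28.8 35.2 64.1]
right 494 fold deg [102.3 108.8 113.9]
-0.2 2 0.4355
-0.19 45 0.3619
-0.18 131 0.4013
-0.17 221 0.3883
-0.16 280 0.3919
-0.15 347 0.3898
-0.14 388 0.3937
-0.13 518 0.3525
-0.12 523 0.3593
```

View pics/scene18.png

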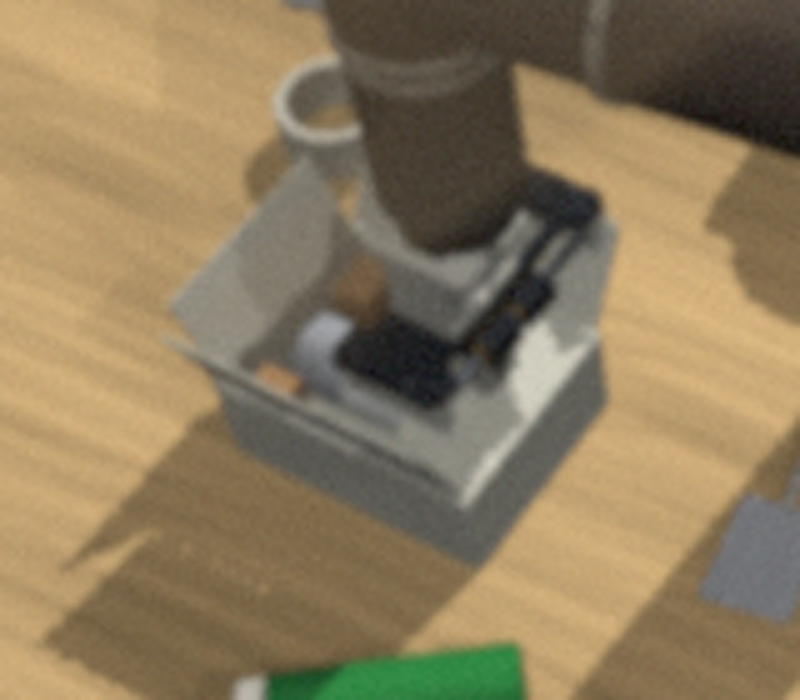

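Request:
apply_moves(
  slide=[
    [0, 0, 0.01],
    [0, 0, 0.01],
    [0, 0, 0],
    [0, 0, 0],
  ],
  turn=[
    [0, 0, 0],
    [0, 0, 0],
    [0, 0, 0],
    [0, 0, 0],
  ],
  jaw=[1, 1, 1, 1],
)

```text
time_s: 22.7
tcp_pos: [0.5584, -0.1556, 0.0952]
eef_rot: [-179.8, -0.0, -92.4]
contact_force: [0.5, 0.1, 1.5]
gripper_width: 0.0005
```

Request:
apply_moves(
  slide=[
    [0, 0, 0.01],
    [0, 0, 0],
    [0, 0, 0],
  ],
  turn=[
    [0, 0, 0],
    [0, 0, 0],
    [0, 0, 0],
  ],
  jaw=[1, 1, 1],
)

```text
time_s: 23.0
tcp_pos: [0.5584, -0.1557, 0.0942]
eef_rot: [-179.8, -0.0, -92.4]
contact_force: [1.5, -0.6, 0.7]
gripper_width: 0.0006
```

Request:
apply_moves(
  slide=[
    [0, 0, -0.2],
    [0, 0, -0.4],
    [0, 0, -0.45],
    [0.3, 0, 0],
    [0.4, 0, 0],
    [0.4, 0, 0],
    [0.4, 0, 0],
    [0.4, 0, 0],
  ],
  turn=[
    [0, 0, 0],
    [0, 0, 0],
    [0, 0, 0],
    [0, 0, 0],
    [0, 0, 0],
    [0, 0, 0],
    [0, 0, 0],
    [0, 0, 0],
  ],
  jaw=[1, 1, 1, 1, 1, 1, 1, 1],
)

```text
time_s: 23.8
tcp_pos: [0.5498, -0.3468, 0.1992]
eef_rot: [-179.8, 0.0, -92.4]
contact_force: [1.4, 0.2, -0.4]
gripper_width: 0.0005
```

Request:
apply_moves(
  slide=[
    [0.3, 0, 0],
    [0.1, 0, 0],
    [0, 0, 0],
    [0, 0, 0],
  ],
  turn=[
    [0, 0, 0],
    [0, 0, 0],
    [0, 0, 0],
    [0, 0, 0],
  ],
  jaw=[1, 1, 1, 1],
)

```text
time_s: 24.2
tcp_pos: [0.5483, -0.3849, 0.199]
eef_rot: [-179.9, 0.0, -92.4]
contact_force: [0.1, 0.1, 0.4]
gripper_width: 0.0005
```

```bash
python3 -c "
from cf import *
go(19,('scene','top'))
for n in('scene','top'):
  c=load(f'/tmp/{n}19.npz');W=cloud(c);X,Y,Z=W[...,0],W[...,1],W[...,2]
  for y in np.arange(-.2,-.12,.01):
    m=(abs(X-.56)<.05)&(abs(Y-y)<.005)&(Z>.07)&(Z<.15); print(n,y.round(3),m.sum(),np.nanmedian(Z[m]).round(4))
"
```

```text
tcp [ 0.5483 -0.3849  0.199 ] [-1.7987e+02  2.0000e-02 -9.2420e+01] q [-18.  21.  -2.  -0. -67.  16.] t 24.2 F [0.1 0.1 0.4] w 0.0005
scene crop origin 117 105 k 5
top crop origin 298 153 k 5
carton xy of TCP mm [  -1.2 -157.5] tip z 185.0
scene
far 247 fold deg [ 23.2  77.  111. ]
near 789 fold deg [ 40.  118.9 123.7]
left 379 fold deg [24.9 29.2 34.5]
right 505 fold deg [101.7 108.4 113.8]
top
far 376 fold deg [ 25.1 104.8 109.6]
near 206 fold deg [ 19.6  47.7 121.3]
left 377 fold deg [23.  26.9 30.9]
right 0
scene -0.2 0 nan
scene -0.19 1 0.1076
scene -0.18 63 0.1076
scene -0.17 90 0.1039
scene -0.16 89 0.0989
scene -0.15 91 0.0933
scene -0.14 94 0.0886
scene -0.13 90 0.0835
scene -0.12 57 0.0784
top -0.2 0 nan
top -0.19 18 0.1087
top -0.18 95 0.1072
top -0.17 94 0.1012
top -0.16 92 0.0969
top -0.15 92 0.0915
top -0.14 92 0.0863
top -0.13 88 0.0812
top -0.12 5 0.0755
  return np.nanmean(a, axis, out=out, keepdims=keepdims)
```

View pics/scene19.png

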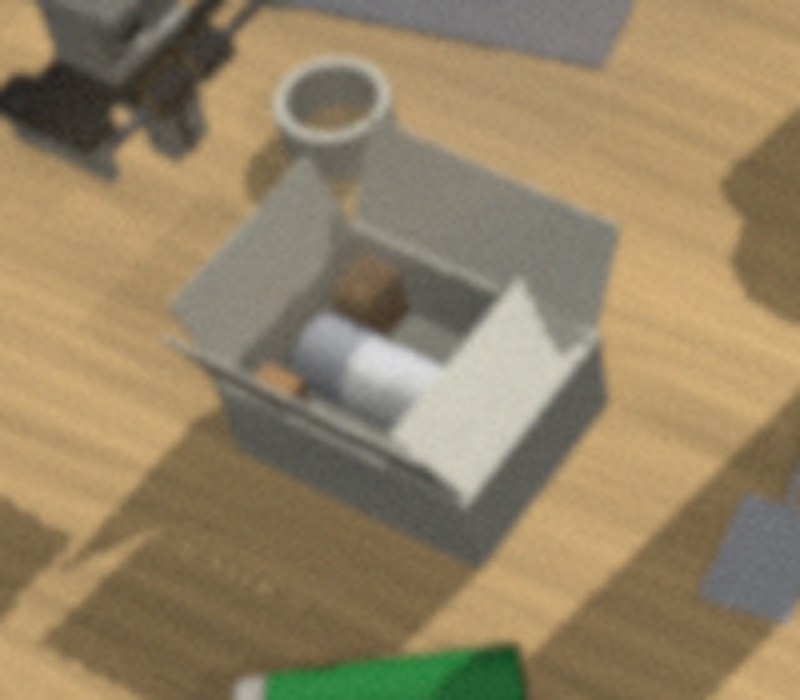

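View pics/top19.png

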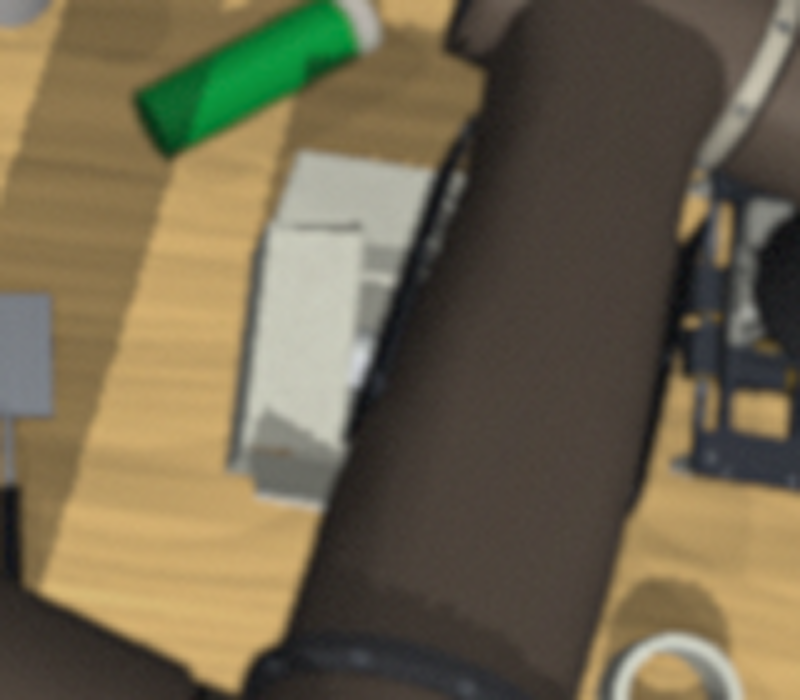

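```bash
python3 -c "
from plant import r
print(r.tips_ahead, [a for a in dir(r) if a[0]!='_'])
from h import *
# fingertip height vs camera
c=load('/tmp/scene19.npz');W=cloud(c);s=r.get_state();t=s['tcp_pos'];print(t)
D=W-t; m=(np.abs(D[...,0])<.06)&(np.abs(D[...,1])<.03)&(D[...,2]<.06)&(D[...,2]>-.05)
P=W[m]; print(m.sum()); print(np.histogram(D[m][:,2],bins=np.arange(-.05,.065,.01)))
v,u=np.nonzero(m); print(u.min(),u.max(),v.min(),v.max()); k=np.argsort(D[m][:,2])[:10]; print(D[m][k].round(3),u[k],v[k])
i=c['pixels'];p=proj(c,[t,t+[0,0,-.014]]);print(p)
x,y=p[0].astype(int); q=i[y-40:y+30,x-40:x+40].copy()
cv2.imwrite('pics/tip.png',cv2.resize(q,None,fx=8,fy=8,interpolation=cv2.INTER_CUBIC))
"
```

```text
0.014 ['Unreachable', 'capture', 'close_job', 'get_state', 'tips_ahead']
[ 0.54869867 -0.38433401  0.199475  ]
97
(array([ 0,  0,  0,  0,  0,  4, 28, 27, 23, 12,  3]), array([-5.0000000e-02, -4.0000000e-02, -3.0000000e-02, -2.0000000e-02,
       -1.0000000e-02,  6.9388939e-18,  1.0000000e-02,  2.0000000e-02,
        3.0000000e-02,  4.0000000e-02,  5.0000000e-02,  6.0000000e-02]))
146 158 124 136
[[ 0.013  0.003  0.008]
 [-0.015  0.011  0.008]
 [-0.009  0.011  0.009]
 [ 0.001  0.011  0.01 ]
 [ 0.012  0.011  0.011]
 [ 0.015 -0.003  0.011]
 [ 0.007  0.012  0.011]
 [-0.011  0.011  0.011]
 [-0.001  0.01   0.011]
 [ 0.014  0.002  0.012]] [151 158 157 155 153 149 154 157 155 150] [136 131 132 134 136 135 135 131 133 135]
[[153.10784565 134.62915305]
 [154.12500056 137.56043407]]
```

View pics/tip.png

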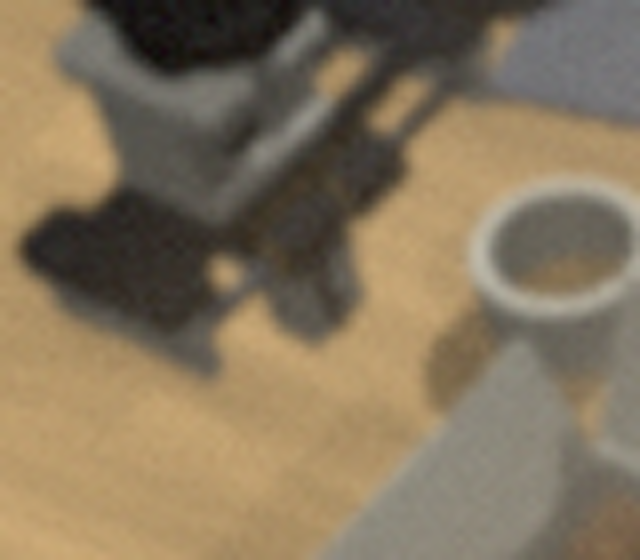

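Request:
apply_moves(
  slide=[
    [0, 0, 0.3],
    [0, 0, 0.3],
    [0, 0, 0.27],
    [0, 0, 0],
    [-0.12, 0, 0],
    [-0.12, 0, 0],
    [-0.12, 0, 0],
    [-0.1, 0, 0],
  ],
  turn=[
    [0, 0, 0],
    [0, 0, 0],
    [0, 0, 0],
    [0, 0, 0],
    [0, 0, 0],
    [0, 0, 0],
    [0, 0, 0],
    [0, 0, 0],
  ],
  jaw=[1, 1, 1, 1, 1, 1, 1, 1],
)

```text
time_s: 25.1
tcp_pos: [0.5517, -0.3384, 0.1141]
eef_rot: [-179.7, -0.1, -92.4]
contact_force: [1.8, -1.5, 0.2]
gripper_width: 0.0004
```

Request:
apply_moves(
  slide=[
    [-0.1, 0, 0.02],
    [-0.1, 0, 0.03],
    [-0.08, 0, 0.06],
    [-0.06, 0, 0.08],
    [-0.03, 0, 0.06],
    [-0.03, 0, 0.06],
    [-0.02, 0, 0.04],
    [0, 0, 0],
  ],
  turn=[
    [0, 0, 0],
    [0, 0, 0],
    [0, 0, 0],
    [0, 0, 0],
    [0, 0, 0],
    [0, 0, 0],
    [0, 0, 0],
    [0, 0, 0],
  ],
  jaw=[1, 1, 1, 1, 1, 1, 1, 1],
)

```text
time_s: 25.9
tcp_pos: [0.5518, -0.2972, 0.0762]
eef_rot: [-179.9, 0.0, -92.4]
contact_force: [0.5, -0.4, -1.0]
gripper_width: 0.0006
```

```bash
python3 -c "
from cf import *
go(20)"
```

```text
tcp [ 0.5518 -0.2972  0.0762] [-1.7994e+02  3.0000e-02 -9.2420e+01] q [-11.  23. -16.  -0. -51.   8.] t 25.9 F [ 0.5 -0.4 -1. ] w 0.0006
scene crop origin 117 105 k 5
carton xy of TCP mm [ -1.3 -69.8] tip z 62.2
scene
far 312 fold deg [ 24.6  84.1 111. ]
near 772 fold deg [ 40.9 118.5 124. ]
left 377 fold deg [25.3 29.1 33.9]
right 42 fold deg [22.6 32.3 55.1]
```

View pics/scene20.png

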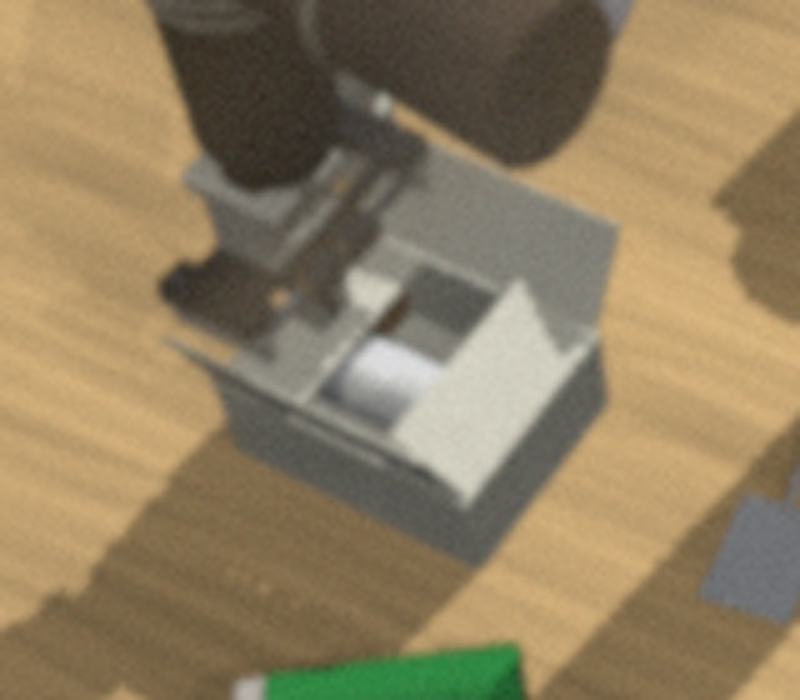

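Request:
apply_moves(
  slide=[
    [0, 0, 0.01],
    [0, 0, 0.01],
    [0, 0, 0],
  ],
  turn=[
    [0, 0, 0],
    [0, 0, 0],
    [0, 0, 0],
  ],
  jaw=[1, 1, 1],
)

```text
time_s: 26.25
tcp_pos: [0.5525, -0.2976, 0.0754]
eef_rot: [-179.8, -0.0, -92.4]
contact_force: [-0.8, -0.7, 0.1]
gripper_width: 0.0005
```

Request:
apply_moves(
  slide=[
    [0, 0, 0.01],
    [0, 0, 0],
  ],
  turn=[
    [0, 0, 0],
    [0, 0, 0],
  ],
  jaw=[1, 1],
)

```text
time_s: 26.45
tcp_pos: [0.5526, -0.2976, 0.0744]
eef_rot: [-179.8, -0.0, -92.4]
contact_force: [-1.0, -0.1, 1.4]
gripper_width: 0.0005
```

Request:
apply_moves(
  slide=[
    [0, 0, 0.01],
    [0, 0, 0],
  ],
  turn=[
    [0, 0, 0],
    [0, 0, 0],
  ],
  jaw=[1, 1],
)

```text
time_s: 26.65
tcp_pos: [0.5526, -0.2975, 0.0733]
eef_rot: [-179.8, -0.0, -92.4]
contact_force: [-0.3, -0.5, 0.8]
gripper_width: 0.0003
```

Request:
apply_moves(
  slide=[
    [0, 0, 0.01],
    [0, 0, 0],
  ],
  turn=[
    [0, 0, 0],
    [0, 0, 0],
  ],
  jaw=[1, 1],
)

```text
time_s: 26.85
tcp_pos: [0.5526, -0.2976, 0.073]
eef_rot: [-179.8, -0.0, -92.4]
contact_force: [-2.8, 0.7, 6.2]
gripper_width: 0.0
```

Request:
apply_moves(
  slide=[
    [0, 0, -0.2],
    [0, 0, -0.35],
    [-0.3, 0, 0],
    [-0.4, 0, 0],
    [-0.4, 0, 0],
    [-0.26, 0, 0],
    [0, 0, 0],
    [0, 0, 0],
  ],
  turn=[
    [0, 0, 0],
    [0, 0, 0],
    [0, 0, 0],
    [0, 0, 0],
    [0, 0, 0],
    [0, 0, 0],
    [0, 0, 0],
    [0, 0, 0],
  ],
  jaw=[1, 1, 1, 1, 1, 1, 1, 1],
)

```text
time_s: 27.65
tcp_pos: [0.5584, -0.161, 0.1274]
eef_rot: [-179.8, -0.0, -92.3]
contact_force: [0.4, -0.4, 0.1]
gripper_width: 0.0002
```

```bash
python3 -c "
from cf import *
go(21)
c=load('/tmp/scene21.npz');W=cloud(c);X,Y,Z=W[...,0],W[...,1],W[...,2]
for y in np.arange(-.33,-.25,.01):
    m=(abs(X-.56)<.05)&(abs(Y-y)<.005)&(Z>.065)&(Z<.11); print(y.round(3),m.sum(),np.nanmedian(Z[m]).round(4))
"
```

```text
tcp [ 0.5584 -0.161   0.1274] [-1.7981e+02 -1.0000e-02 -9.2310e+01] q [  3.  16. -19.   0. -55.  -6.] t 27.65 F [ 0.4 -0.4  0.1] w 0.0002
scene crop origin 117 105 k 5
carton xy of TCP mm [-0.4 66.6] tip z 113.4
scene
far 240 fold deg [ 22.6 108.9 111.1]
near 174 fold deg [ 25.7 116.7 123.6]
left 339 fold deg [25.7 29.8 64.6]
right 0
-0.33 37 0.0778
-0.32 63 0.0796
-0.31 67 0.0793
-0.3 49 0.0805
-0.29 34 0.0793
-0.28 26 0.0785
-0.27 25 0.0798
-0.26 4 0.0797
-0.25 0 nan
  return np.nanmean(a, axis, out=out, keepdims=keepdims)
```

View pics/scene21.png

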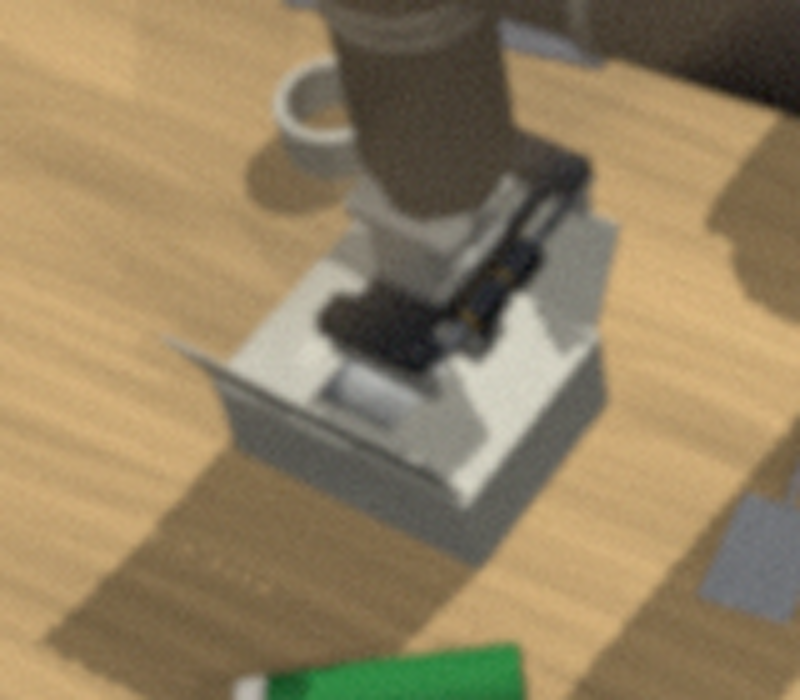

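Right flap flat. Press left: TCP from 127 to ~74 mm.

Request:
apply_moves(
  slide=[
    [0, 0, 0.2],
    [0, 0, 0.1],
    [0, 0, 0.08],
    [0.01, 0, 0.06],
    [0.01, 0, 0.05],
    [0, 0, 0.02],
    [0, 0, 0],
  ],
  turn=[
    [0, 0, 0],
    [0, 0, 0],
    [0, 0, 0],
    [0, 0, 0],
    [0, 0, 0],
    [0, 0, 0],
    [0, 0, 0],
  ],
  jaw=[1, 1, 1, 1, 1, 1, 1],
)

```text
time_s: 28.4
tcp_pos: [0.5582, -0.1637, 0.0761]
eef_rot: [-179.8, -0.0, -92.4]
contact_force: [-0.6, 0.4, 0.1]
gripper_width: 0.0006
```

Request:
apply_moves(
  slide=[
    [0, 0, 0.01],
    [0, 0, 0.005],
    [0, 0, 0],
  ],
  turn=[
    [0, 0, 0],
    [0, 0, 0],
    [0, 0, 0],
  ],
  jaw=[1, 1, 1],
)

```text
time_s: 28.7
tcp_pos: [0.5585, -0.1636, 0.0751]
eef_rot: [-179.8, -0.0, -92.4]
contact_force: [-0.4, -0.5, 0.5]
gripper_width: 0.0005
```

Request:
apply_moves(
  slide=[
    [0, 0, 0.01],
    [0, 0, 0],
    [0, 0, 0.01],
    [0, 0, 0],
  ],
  turn=[
    [0, 0, 0],
    [0, 0, 0],
    [0, 0, 0],
    [0, 0, 0],
  ],
  jaw=[1, 1, 1, 1],
)

```text
time_s: 29.1
tcp_pos: [0.5585, -0.1637, 0.0731]
eef_rot: [-179.8, -0.0, -92.4]
contact_force: [-0.3, -0.4, 2.7]
gripper_width: 0.0004
```

Request:
apply_moves(
  slide=[
    [0, 0, 0.005],
    [0, 0, 0],
  ],
  turn=[
    [0, 0, 0],
    [0, 0, 0],
  ],
  jaw=[1, 1],
)

```text
time_s: 29.3
tcp_pos: [0.5585, -0.1637, 0.073]
eef_rot: [-179.8, -0.0, -92.4]
contact_force: [-0.8, 1.2, 7.1]
gripper_width: 0.0004
```

Request:
apply_moves(
  slide=[
    [0, 0, -0.3],
    [0, 0, -0.5],
    [0, 0, -0.45],
    [0.2, 0.3, 0],
    [0.2, 0.4, 0],
    [0.24, 0.4, 0],
    [0, 0.35, 0],
    [0, 0.16, 0],
  ],
  turn=[
    [0, 0, 0],
    [0, 0, 0],
    [0, 0, 0],
    [0, 0, 0],
    [0, 0, 0],
    [0, 0, 0],
    [0, 0, 0],
    [0, 0, 0],
  ],
  jaw=[1, 1, 1, 1, 1, 1, 1, 1],
)

```text
time_s: 30.1
tcp_pos: [0.3911, -0.2209, 0.1965]
eef_rot: [-179.9, 0.0, -92.5]
contact_force: [0.8, 0.0, 0.2]
gripper_width: 0.0006
```

```bash
python3 -c "
from cf import *
go(22,('scene','top'))
for n in('scene','top'):
  c=load(f'/tmp/{n}22.npz');W=cloud(c);X,Y,Z=W[...,0],W[...,1],W[...,2]
  for y in (-.32,-.31,-.30,-.29,-.28,-.27,-.19,-.18,-.17,-.16,-.15,-.14):
    m=(abs(X-.56)<.05)&(abs(Y-y)<.005)&(Z>.065)&(Z<.11); print(n,y,m.sum(),np.nanmedian(Z[m]).round(4))
" 2>/dev/null
```

```text
tcp [ 0.3911 -0.2209  0.1965] [-1.7987e+02  3.0000e-02 -9.2510e+01] q [ -4.  -0. -28.  -0. -62.   2.] t 30.1 F [0.8 0.  0.2] w 0.0006
scene crop origin 117 105 k 5
top crop origin 298 153 k 5
carton xy of TCP mm [-1.65e+02 -1.00e-01] tip z 182.5
scene
far 120 fold deg [109.3 110.7 111.4]
near 673 fold deg [114.2 119.5 124.1]
left 0
right 0
top
far 555 fold deg [100.9 107.1 110. ]
near 0
left 0
right 0
scene -0.32 59 0.0799
scene -0.31 69 0.0791
scene -0.3 64 0.0796
scene -0.29 65 0.0792
scene -0.28 64 0.0797
scene -0.27 74 0.0793
scene -0.19 32 0.0788
scene -0.18 68 0.0795
scene -0.17 68 0.0793
scene -0.16 69 0.0798
scene -0.15 71 0.0798
scene -0.14 73 0.0792
top -0.32 44 0.0794
top -0.31 40 0.0792
top -0.3 43 0.08
top -0.29 44 0.0791
top -0.28 40 0.0788
top -0.27 31 0.0785
top -0.19 27 0.08
top -0.18 30 0.0782
top -0.17 31 0.0803
top -0.16 28 0.0796
top -0.15 29 0.0791
top -0.14 28 0.08
```

View pics/scene22.png

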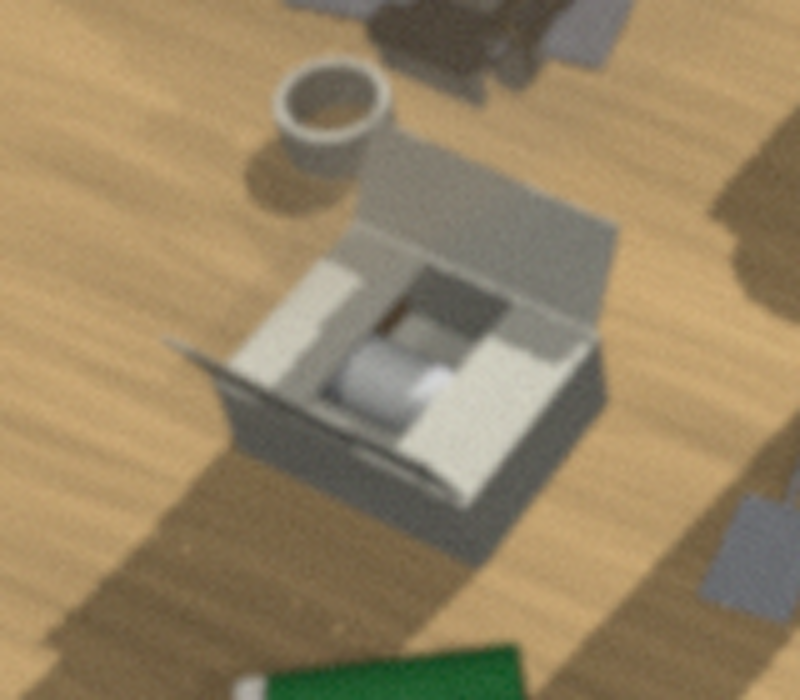

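View pics/top22.png

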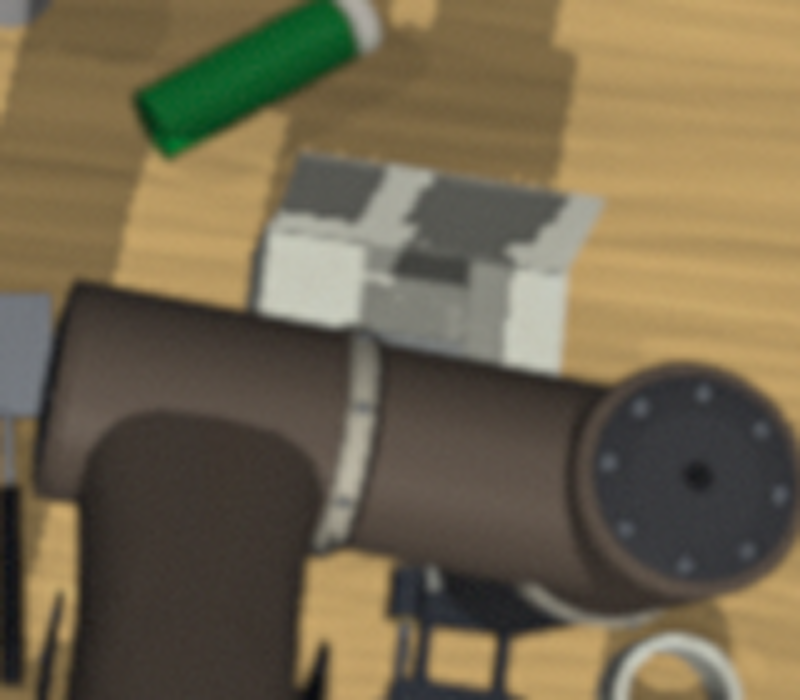

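Request:
apply_moves(
  slide=[
    [0, 0, 0.3],
    [0, 0, 0.3],
    [0, 0, 0.2],
    [0, 0, 0],
    [0, -0.15, 0],
    [0, -0.15, 0],
    [0, -0.15, 0],
    [0, -0.15, 0],
  ],
  turn=[
    [0, 0, 0],
    [0, 0, 0],
    [0, 0, 0],
    [0, 0, 0],
    [0, 0, 0],
    [0, 0, 0],
    [0, 0, 0],
    [0, 0, 0],
  ],
  jaw=[1, 1, 1, 1, 1, 1, 1, 1],
)

```text
time_s: 31.0
tcp_pos: [0.4567, -0.2234, 0.1177]
eef_rot: [-179.7, -0.0, -92.4]
contact_force: [-1.2, 0.2, 1.6]
gripper_width: 0.0003
```

Request:
apply_moves(
  slide=[
    [0, -0.1, 0],
    [0, -0.1, 0.02],
    [0, -0.1, 0.03],
    [0, -0.08, 0.06],
    [0, 0, 0],
  ],
  turn=[
    [0, 0, 0],
    [0, 0, 0],
    [0, 0, 0],
    [0, 0, 0],
    [0, 0, 0],
  ],
  jaw=[1, 1, 1, 1, 1],
)

```text
time_s: 31.5
tcp_pos: [0.4933, -0.2249, 0.1051]
eef_rot: [-179.9, -0.0, -92.4]
contact_force: [0.4, 0.9, -0.4]
gripper_width: 0.0003
```

```bash
python3 -c "
from cf import *
go(23,('scene','top'))
" 2>/dev/null
```

```text
tcp [ 0.4933 -0.2249  0.1051] [-1.7986e+02 -1.0000e-02 -9.2400e+01] q [ -4.  14. -25.   0. -51.   1.] t 31.5 F [ 0.4  0.9 -0.4] w 0.0003
scene crop origin 117 105 k 5
top crop origin 298 153 k 5
carton xy of TCP mm [-62.7   0. ] tip z 91.1
scene
far 121 fold deg [109.2 110.7 111.2]
near 173 fold deg [41.7 43.8 64.8]
left 108 fold deg [31.3 56.6 88.2]
right 1
top
far 138 fold deg [106.9 108.6 110.5]
near 181 fold deg [39.  42.8 48.1]
left 86 fold deg [25.  40.8 52.6]
right 33 fold deg [39.4 69.8 92.2]
```

View pics/scene23.png

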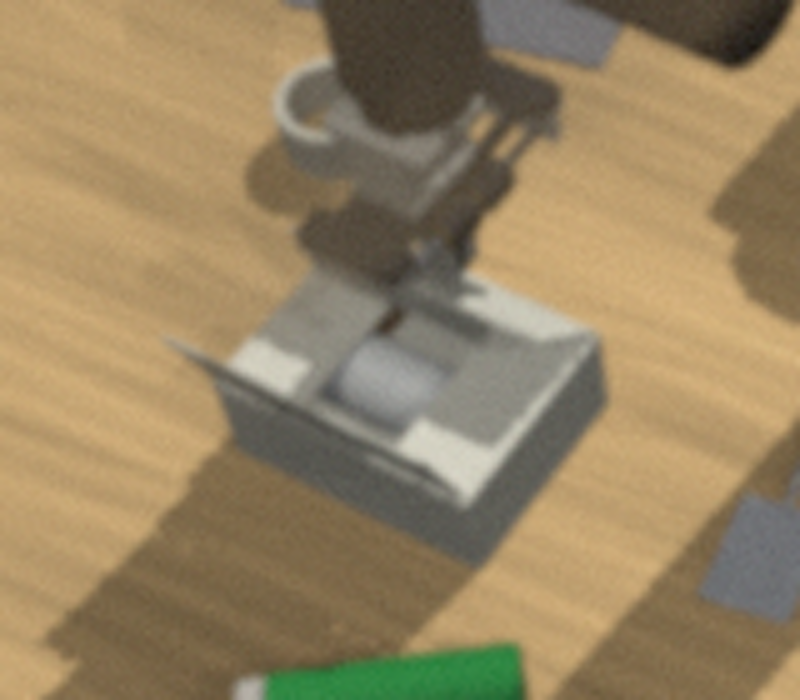

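Request:
apply_moves(
  slide=[
    [0, -0.05, 0.07],
    [0, -0.04, 0.07],
    [0, -0.03, 0.06],
    [0, 0, 0.05],
    [0, 0, 0.01],
    [0, 0, 0],
  ],
  turn=[
    [0, 0, 0],
    [0, 0, 0],
    [0, 0, 0],
    [0, 0, 0],
    [0, 0, 0],
    [0, 0, 0],
  ],
  jaw=[1, 1, 1, 1, 1, 1],
)

```text
time_s: 32.2
tcp_pos: [0.5044, -0.2254, 0.0799]
eef_rot: [-179.9, -0.0, -92.4]
contact_force: [0.6, -0.5, 0.5]
gripper_width: 0.0004
```

Request:
apply_moves(
  slide=[
    [0, 0, 0.01],
    [0, 0, 0.01],
    [0, 0, 0],
  ],
  turn=[
    [0, 0, 0],
    [0, 0, 0],
    [0, 0, 0],
  ],
  jaw=[1, 1, 1],
)

```text
time_s: 32.5
tcp_pos: [0.5046, -0.2254, 0.0783]
eef_rot: [-179.8, -0.0, -92.4]
contact_force: [-0.9, -0.1, -0.1]
gripper_width: 0.0007
```

Request:
apply_moves(
  slide=[
    [0, 0, 0.01],
    [0, 0, 0],
    [0, 0, 0.005],
    [0, 0, 0],
  ],
  turn=[
    [0, 0, 0],
    [0, 0, 0],
    [0, 0, 0],
    [0, 0, 0],
  ],
  jaw=[1, 1, 1, 1],
)

```text
time_s: 32.9
tcp_pos: [0.5046, -0.2254, 0.0767]
eef_rot: [-179.8, -0.0, -92.4]
contact_force: [-1.0, 0.2, 1.6]
gripper_width: 0.0003
```

Request:
apply_moves(
  slide=[
    [0, 0, 0.005],
    [0, 0, 0],
  ],
  turn=[
    [0, 0, 0],
    [0, 0, 0],
  ],
  jaw=[1, 1],
)

```text
time_s: 33.1
tcp_pos: [0.5046, -0.2254, 0.0766]
eef_rot: [-179.8, -0.0, -92.4]
contact_force: [-1.2, 0.9, 5.5]
gripper_width: 0.0004
```

Request:
apply_moves(
  slide=[
    [0, 0, -0.3],
    [0, 0, -0.5],
    [0, 0, -0.4],
    [0, -0.3, 0],
    [0, -0.45, 0],
    [0, -0.45, 0],
    [0, -0.45, 0],
    [0, -0.42, 0],
  ],
  turn=[
    [0, 0, 0],
    [0, 0, 0],
    [0, 0, 0],
    [0, 0, 0],
    [0, 0, 0],
    [0, 0, 0],
    [0, 0, 0],
    [0, 0, 0],
  ],
  jaw=[1, 1, 1, 1, 1, 1, 1, 1],
)

```text
time_s: 33.9
tcp_pos: [0.7127, -0.2341, 0.1963]
eef_rot: [-179.9, -0.0, -92.4]
contact_force: [0.8, -0.4, -0.3]
gripper_width: 0.0003
```

Request:
apply_moves(
  slide=[
    [0, 0, 0],
    [0, 0, 0.3],
    [0, 0, 0.3],
    [0, 0, 0.2],
    [0, 0, 0],
    [0, 0, 0],
  ],
  turn=[
    [0, 0, 0],
    [0, 0, 0],
    [0, 0, 0],
    [0, 0, 0],
    [0, 0, 0],
    [0, 0, 0],
  ],
  jaw=[1, 1, 1, 1, 1, 1],
)

```text
time_s: 34.5
tcp_pos: [0.7112, -0.2343, 0.1171]
eef_rot: [-179.9, -0.0, -92.4]
contact_force: [1.1, 0.5, 1.1]
gripper_width: 0.0004
```

```bash
python3 -c "
from cf import *
go(24,('scene','top'))
" 2>/dev/null
```

```text
tcp [ 0.7112 -0.2343  0.1171] [-1.7986e+02 -4.0000e-02 -9.2400e+01] q [ -3.  31.   4.   0. -63.   1.] t 34.5 F [1.1 0.5 1.1] w 0.0004
scene crop origin 117 105 k 5
top crop origin 298 153 k 5
carton xy of TCP mm [155.3  -0.4] tip z 103.1
scene
far 69 fold deg [109.5 111.  142.4]
near 0
left 0
right 0
top
far 218 fold deg [ 98.  105.7 110.1]
near 0
left 0
right 0
```

View pics/scene24.png

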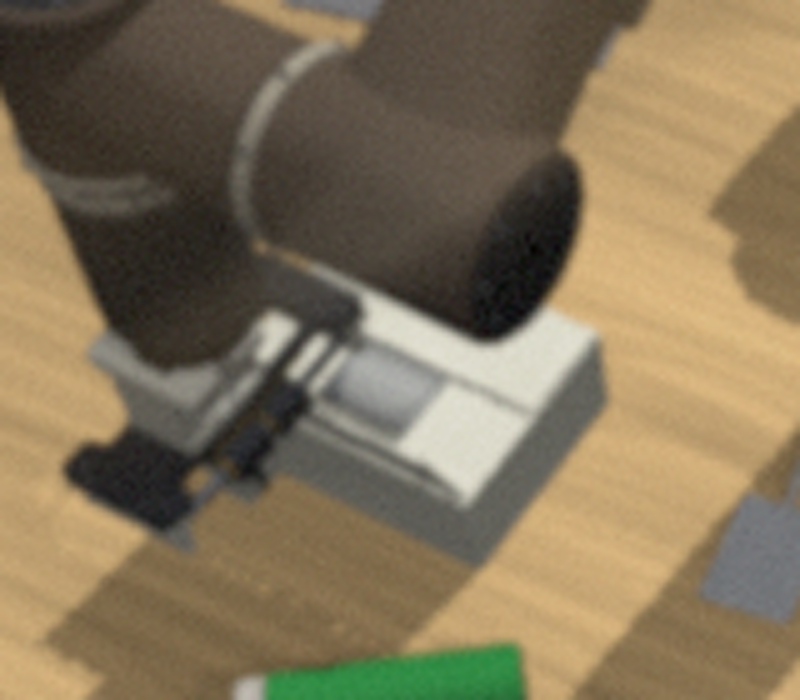

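Request:
apply_moves(
  slide=[
    [0, 0.12, 0],
    [0, 0.15, 0],
    [0, 0.15, 0],
    [0, 0.12, 0],
    [0, 0.1, 0.02],
    [0, 0.1, 0.03],
    [0, 0.08, 0.06],
    [0, 0, 0],
  ],
  turn=[
    [0, 0, 0],
    [0, 0, 0],
    [0, 0, 0],
    [0, 0, 0],
    [0, 0, 0],
    [0, 0, 0],
    [0, 0, 0],
    [0, 0, 0],
  ],
  jaw=[1, 1, 1, 1, 1, 1, 1, 1],
)

```text
time_s: 35.4
tcp_pos: [0.6277, -0.2305, 0.1046]
eef_rot: [-179.9, 0.0, -92.4]
contact_force: [-0.2, 0.1, 0.5]
gripper_width: 0.0005
```

```bash
python3 -c "
from cf import *
go(25,('scene','top'))
" 2>/dev/null
```

```text
tcp [ 0.6277 -0.2305  0.1046] [-1.7994e+02  1.0000e-02 -9.2430e+01] q [ -4.  25.  -8.  -0. -57.   1.] t 35.4 F [-0.2  0.1  0.5] w 0.0005
scene crop origin 117 105 k 5
top crop origin 298 153 k 5
carton xy of TCP mm [71.8 -0.1] tip z 90.6
scene
far 370 fold deg [47.8 52.3 70.6]
near 0
left 312 fold deg [32.  55.1 85.6]
right 0
top
far 174 fold deg [49.3 51.1 52.5]
near 0
left 9
right 126 fold deg [42.5 62.3 87.2]
```

View pics/scene25.png

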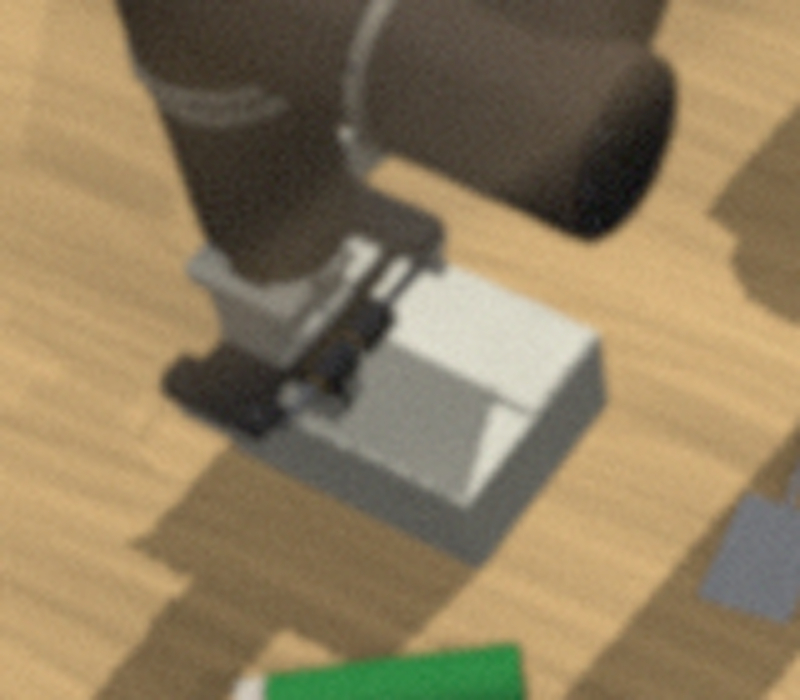

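Far flap at ~51°; continue inward and down.

Request:
apply_moves(
  slide=[
    [0, 0.08, 0.03],
    [0, 0.07, 0.06],
    [0, 0.05, 0.07],
    [0, 0.02, 0.05],
    [0, 0, 0.04],
    [0, 0, 0.02],
    [0, 0, 0],
  ],
  turn=[
    [0, 0, 0],
    [0, 0, 0],
    [0, 0, 0],
    [0, 0, 0],
    [0, 0, 0],
    [0, 0, 0],
    [0, 0, 0],
  ],
  jaw=[1, 1, 1, 1, 1, 1, 1],
)

```text
time_s: 36.2
tcp_pos: [0.6069, -0.2297, 0.0778]
eef_rot: [-179.9, -0.0, -92.4]
contact_force: [0.4, 0.1, 0.1]
gripper_width: 0.0007
```

Request:
apply_moves(
  slide=[
    [0, 0, 0.008],
    [0, 0, 0],
  ],
  turn=[
    [0, 0, 0],
    [0, 0, 0],
  ],
  jaw=[1, 1],
)

```text
time_s: 36.4
tcp_pos: [0.6076, -0.2297, 0.0776]
eef_rot: [-179.8, -0.0, -92.4]
contact_force: [-0.2, 0.4, -0.4]
gripper_width: 0.0003
```

Request:
apply_moves(
  slide=[
    [0, 0, 0.01],
    [0, 0, 0],
  ],
  turn=[
    [0, 0, 0],
    [0, 0, 0],
  ],
  jaw=[1, 1],
)

```text
time_s: 36.6
tcp_pos: [0.6077, -0.2298, 0.0768]
eef_rot: [-179.8, -0.0, -92.4]
contact_force: [0.1, -0.6, 0.5]
gripper_width: 0.0008
```

Request:
apply_moves(
  slide=[
    [0, 0, 0.006],
    [0, 0, 0],
  ],
  turn=[
    [0, 0, 0],
    [0, 0, 0],
  ],
  jaw=[1, 1],
)

```text
time_s: 36.8
tcp_pos: [0.6077, -0.2298, 0.0766]
eef_rot: [-179.8, -0.0, -92.4]
contact_force: [-0.8, -0.1, 4.9]
gripper_width: 0.0002
```

Flat stop reached. Lift away and check.

Request:
apply_moves(
  slide=[
    [0, 0, -0.3],
    [0, 0, -0.5],
    [0, 0, -0.4],
    [-0.4, 0, 0],
    [-0.4, 0, 0],
    [-0.4, 0, 0],
    [-0.4, 0, 0],
    [-0.4, 0, 0],
  ],
  turn=[
    [0, 0, 0],
    [0, 0, 0],
    [0, 0, 0],
    [0, 0, 0],
    [0, 0, 0],
    [0, 0, 0],
    [0, 0, 0],
    [0, 0, 0],
  ],
  jaw=[1, 1, 1, 1, 1, 1, 1, 1],
)

```text
time_s: 37.6
tcp_pos: [0.6153, -0.0283, 0.196]
eef_rot: [-179.8, -0.0, -92.4]
contact_force: [0.1, -0.4, 0.2]
gripper_width: 0.0005
```

Request:
apply_moves(
  slide=[
    [-0.4, 0, 0],
    [-0.4, 0, 0],
    [-0.2, 0, 0],
    [0, 0, 0],
    [0, 0, 0],
  ],
  turn=[
    [0, 0, 0],
    [0, 0, 0],
    [0, 0, 0],
    [0, 0, 0],
    [0, 0, 0],
  ],
  jaw=[1, 1, 1, 1, 1],
)

```text
time_s: 38.1
tcp_pos: [0.6195, 0.0704, 0.1958]
eef_rot: [-179.9, -0.0, -92.3]
contact_force: [-0.3, -0.4, -0.3]
gripper_width: 0.0002
```

```bash
python3 -c "
from cf import *
go(26,('scene','top'))
for n in('scene','top'):
  c=load(f'/tmp/{n}26.npz');W=cloud(c);X,Y,Z=W[...,0],W[...,1],W[...,2]
  for x in np.arange(.485,.64,.015):
    m=(abs(X-x)<.007)&(abs(Y+.2275)<.08)&(Z>.04)&(Z<.15); print(n,x.round(3),m.sum(),np.nanmedian(Z[m]).round(4),np.nanpercentile(Z[m],95).round(4))
  i=c['pixels']; cv2.imwrite(f'pics/{n}full.png',i)
" 2>/dev/null
```

```text
tcp [0.6195 0.0704 0.1958] [-1.7985e+02 -2.0000e-02 -9.2340e+01] q [ 24.  17.  -8.   0. -65. -27.] t 38.1 F [-0.3 -0.4 -0.3] w 0.0002
scene crop origin 117 105 k 5
top crop origin 298 153 k 5
carton xy of TCP mm [ 51.2 300.2] tip z 181.8
scene
far 0
near 0
left 0
right 0
top
far 0
near 0
left 0
right 0
scene 0.485 145 0.0829 0.0867
scene 0.5 142 0.0829 0.087
scene 0.515 146 0.0826 0.0868
scene 0.53 145 0.083 0.0868
scene 0.545 149 0.0828 0.087
scene 0.56 149 0.0827 0.0862
scene 0.575 151 0.0834 0.0878
scene 0.59 153 0.0828 0.0874
scene 0.605 156 0.0829 0.0864
scene 0.62 162 0.083 0.0868
scene 0.635 344 0.0719 0.0856
top 0.485 195 0.083 0.0872
top 0.5 196 0.0823 0.0869
top 0.515 191 0.0825 0.0878
top 0.53 192 0.0826 0.0873
top 0.545 186 0.0827 0.0871
top 0.56 191 0.0827 0.0867
top 0.575 189 0.0828 0.0874
top 0.59 180 0.0828 0.0885
top 0.605 181 0.0828 0.0864
top 0.62 186 0.0833 0.0871
top 0.635 98 0.0824 0.0878
```

View pics/scenefull.png

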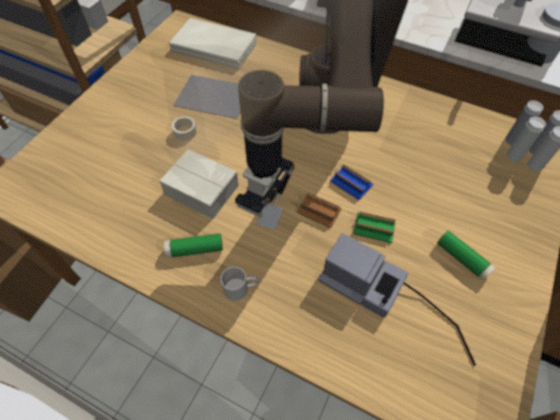

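View pics/scene26.png

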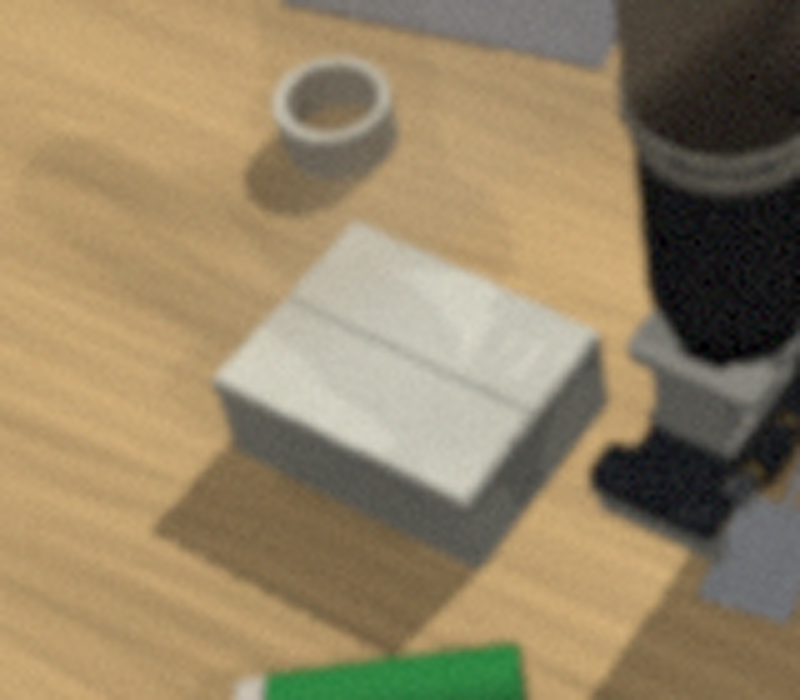

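View pics/topfull.png

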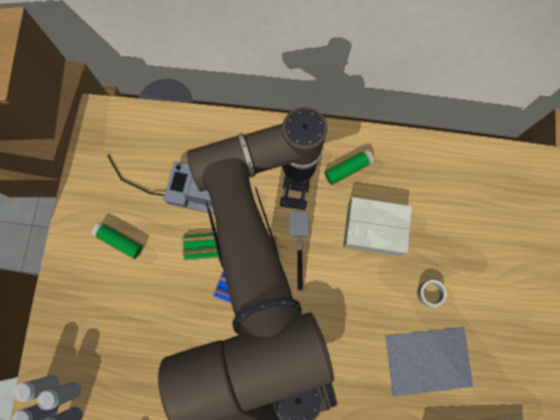

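All four flaps lie level, the arm is clear, and the bystanders are where they were. Handing in.

```bash
python3 -c "
from plant import r
print(r.close_job())"
```

```text
the job is handed in; nothing more can be done
None
```

I drew the tumbler out of the press by its bare end, set it in the wooden V rest and let go. I then took it again by the middle, laid it in the carton's cut-outs and folded both short flaps, then both long flaps, flat. The job was handed in at about 38 s; no verdict was reported.

**Last checks:**
- **V rest:** the tumbler axis was at x 0.446 m and z about 0.060 m, level, with the fingers open.
- **Carton:** the tumbler axis was at z about 0.032 m, level, about 1 mm from the carton's middle across its width. This was measured before closing; its position along the length I judged only by eye.
- **Flaps:** the short flaps read 79–80 mm all over, and the closed long flaps read 82–83 mm all over in both views.
- **Press force:** the readings while closing the flaps peaked at about 7 N.
- **Bystanders:** the mug, tape roll and scraper look unmoved in the final pictures. I did not measure them, and the arm covers part of the top view.

**What failed or disagreed:**
- **Fingertips:** the closed fingertips appeared about 8 mm above the reported TCP instead of 14 mm below it. The first press therefore left the left short flap at about 27°, and I pressed it again until it was flat.
- **Grip width:** it read 46–52 mm on the 58 mm tumbler. That fits a grip above its mid-height; it held without slipping.
- **Cameras:** the two views differed by 2–6 mm, so I used their mean.

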